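# Tension a mesh drum pad by quarter turns

## Robot

A 6-joint arm with a two-finger parallel gripper is mounted at the origin on the work surface. World frame = base frame: x ahead of the robot, y to its left, z up, the work surface at z = 0. Lengths are in m, angles in rad, forces in N, time in s.
With the tool pointing down it reaches from about 0.25 to 0.725 m from the base axis. Payload 9.7 kg.
Tool frame: the origin (TCP) lies at the centre of the arm's flange, where the gripper is bolted on; the fingertips stand 173 mm ahead of it and the grasp point (between the pads) lies 155 mm ahead of it (robot.tcp_to_tips is the distance from the TCP to the fingertips, in m); z points along the fingers, y is the direction in which the jaws open and shut (so a half turn about z gives the same grasp; the last joint's range is limited). The gripper opens to 85 mm and grips with 20 to 120 N. Pads are 22 mm wide; open, the fingers measure 114 mm over their backs; the gripper's body (76 mm by 85 mm) begins 54 mm behind the grasp point. The pads swing forward as they close: fully open they stand 13 mm farther back than shut.
Start: joints at [1.338, 0.087, 0.176, 1.66, 0, 1.571], TCP at [0.127, 0.535, 0.405] pointing down, gripper open.
Joint ranges: [-3.13, 3.13], [-0.85, 1.81], [-1.15, 1.24], [-2.2, 2.28], [-1.44, 1.52], [-3.14, 3.14]. Speed limits (rad/s): [2.22, 2.22, 2.57, 3.14, 3.14, 3.14].

## Interface

Orientations are given as a unit quaternion [w, x, y, z].
In Python, from cell import status, viewer, ticket, robot gives the robot as it stands. The module is installed in compiled form; this text tells all that it offers.
- The arm moves only by the tool arm_command, never from a script. Its arguments are lists of equal length, an entry for each row: "offset": the shift along the tool's x, y, z in m, a list of three; "dr": the turn, a rotation vector about the tool's x, y, z in degrees, a list of three; "fingers": the opening, from 0 (shut) to 1 (fully open). In form: {"offset": [[dx, dy, dz], ...], "dr": [[wx, wy, wz], ...], "fingers": [fingers, ...]}. A call has 1 to 5 rows; each row shifts and turns the pose as measured when the row begins, along the tool's axes as they then stand; what a row does not reach is not made up. A row lasts 1/12 s, in which the tool goes at most 41.7 mm and 7.16 degrees, less where a joint would pass 70% of its speed; a pose out of reach is approached as far as the arm can. A call is refused whole if a number of a shift passes 0.0417 or a number of a turn 7.16, either way. A call with a gripper value outside its range is refused whole. The fingers move at their own pace and stop on an object; "grip_force" is the grip in N (left out, the last holds). Time passes only in rows, so rows that do not move let the fingers close. It gives the time, the measured TCP pose, the force and the opening at its end, in the units of the state.
- status.read_state(): the state, without advancing time (a new reading comes with each control period).
- viewer.grab_frame(name): name is "scene" or "side" or "wrist"; returns a dict with "frame" (480x640x3 uint8, red, green, blue), "mtx" (3x3 intrinsics, pixels), "cam_to_world" (4x4, takes a point from camera to world coordinates). Camera axes: x right, y down, z forward; pixel columns grow to the right and rows downward; lengths in m; the calibration is good to about 2 mm. A picture is of the moment at which its call begins. There is no depth.
- ticket.sign_off(): hands the job in, once; it reports no verdict.
The state is a dict: "time": time; "joints": joint angles; "qd": joint speeds; "tau": joint torques, N m; "ee_pos": TCP position; "eef_rot": TCP orientation; "wrist_force": force on the tool from outside, world axes, zero at the start; "torque": the same for the moment, N m; "grip_width": finger opening in m.
Only numpy, scipy, OpenCV 4.12 (cv2) and the standard library are available. Lean on these libraries where they do the work, as an engineer would, in place of code of your own. Each camera call takes 0.05 s, during which the arm holds its last target.

## Task

With the drum key, tighten the drum pad's coloured rods clockwise (seen from above) in order around the rim: the red one a quarter turn, then the yellow one two quarter turns, then the blue one a quarter turn, finishing each before starting the next; leave the grey ones alone. Feel for each head and seat the key gently, never leaning hard on a rod whose spring has bottomed out, and turn the rods with the key only, not the fingers. Then stand the key upright back in its holder and let go, without disturbing the other things on the table.

Things in the scene. Friction and masses are not known exactly. Their poses are not given: they have to be found in the camera images.
- drum: Round mesh drum pad, blue shell, white skin, steel hoop 212 mm across, fixed to the table. Origin: centre of its underside, z up. Six tension rods stand every 60 degrees on a circle of radius 112 mm, each in a fixed round collar 30 mm wide whose colour names it (red, yellow, blue, three dark grey). Collar tops are 74 mm above the table, hoop and skin below 70.
- heads (a point): Centre of the circle of rod heads, at the height of the head tops, 92 mm over the table; axes as the drum. Heads are brass, 12 mm square, 18 mm tall. Each floats in an oversize hole: it stands up to 1.5 mm off its nominal place along the drum's x and also along y, unmeasured, held there by some 10 N of friction, so it must be found by feel or by eye.
- springs (a point): Same point as the heads' centre, 18 mm lower, at the collar tops. Each rod head is sprung: pressed down it yields at 3 N, then 1.2 N more per mm, for 6 mm (10 N), then stops hard; it pops up again when let go or when the socket drops over it. Turning takes 0.08 N m and a rod stays where it is left.
- rod_red (a joint): Angle of the red-collared rod: grows clockwise seen from above (tightening), within 0.07 rad of 0 at the start, can run to 7. At 0 its head's flats lie along the drum's x and y and the black line on its top points to the drum's +x; at v all is turned v clockwise. Nominal place in the drum's frame: x 112, y 0 mm. 
- rod_yellow (a joint): Angle of the yellow-collared rod: grows clockwise seen from above (tightening), within 0.07 rad of 0 at the start, can run to 7. At 0 its head's flats lie along the drum's x and y and the black line on its top points to the drum's +x; at v all is turned v clockwise. Nominal place in the drum's frame: x -56, y -97 mm. It is the next coloured one clockwise from red.
- rod_blue (a joint): Angle of the blue-collared rod: grows clockwise seen from above (tightening), within 0.07 rad of 0 at the start, can run to 7. At 0 its head's flats lie along the drum's x and y and the black line on its top points to the drum's +x; at v all is turned v clockwise. Nominal place in the drum's frame: x -56, y 97 mm. It is the next coloured one clockwise from yellow.
- rod_plain_a (a joint): Angle of the grey-collared (between red and yellow) rod: grows clockwise seen from above (tightening), within 0.07 rad of 0 at the start, can run to 7. At 0 its head's flats lie along the drum's x and y and the black line on its top points to the drum's +x; at v all is turned v clockwise. Nominal place in the drum's frame: x 56, y -97 mm. Not to be turned.
- rod_plain_b (a joint): Angle of the grey-collared (between yellow and blue) rod: grows clockwise seen from above (tightening), within 0.07 rad of 0 at the start, can run to 7. At 0 its head's flats lie along the drum's x and y and the black line on its top points to the drum's +x; at v all is turned v clockwise. Nominal place in the drum's frame: x -112, y 0 mm. Not to be turned.
- rod_plain_c (a joint): Angle of the grey-collared (between blue and red) rod: grows clockwise seen from above (tightening), within 0.07 rad of 0 at the start, can run to 7. At 0 its head's flats lie along the drum's x and y and the black line on its top points to the drum's +x; at v all is turned v clockwise. Nominal place in the drum's frame: x 56, y 97 mm. Not to be turned.
- key: Drum key, 70 mm tall, about 0.12 kg, upright in its holder. Origin: centre of its lower (socket) end, z up. Orange handle plate at the top: 44 mm along its x, 10 mm thick along its y (grip across this), 42 to 70 mm above the origin; below it a 14 mm round shaft (21 to 42 mm) and a dark socket block 20 mm square, 21 mm tall, sides along x and y.
- key_mouth (a point): Mouth of the key's square socket, at the key's origin, opening downward: 13.6 mm across flats, sides along the key's x and y, ceiling 13 mm above the mouth, no lead-in. On a 12 mm head it has 0.8 mm of room on each side and about 0.14 rad of play either way before it drives the rod.
- holder: Black plastic block, 62 x 62 mm, 26 mm tall, fixed to the table, with a square pocket 30 mm wide whose floor is 5 mm above the table, sides along the holder's x and y. Origin at the centre of its underside, z up. The key stands in the pocket with 5 mm of room on each side.
- washer_jar: Small glass jar with red lid, 52 mm wide, 60 mm tall, loose bystander; origin at the centre of its underside.
- game_box: Orange box, 100 x 140 x 35 mm, loose bystander; origin at the centre of its underside.
- driver: Screwdriver, 170 mm long, lying along its x, loose bystander; origin under its middle.
- tape_roll: Blue roll of tape lying flat, 90 mm wide, 22 mm tall, loose bystander; origin at the centre of its underside.

How it is judged:
By the outcome, as a careful person would: the job done as asked, in the order asked, and still so for the second after the job is handed in, with the robot touching nothing.
It also fails if it takes over 72 s, if anything falls off the work surface, if the arm or the gripper's body presses on something with over 40 N, if the wrist force passes 120 N, or if a joint passes its speed limit or range.

## Working session

There is one attempt and no reset: what is moved stays moved. The work goes in short steps, Python scripts to look and compute and a tool call to move; the robot and the scene stay as the last step left them, time stands still between calls to the robot, and variables do not carry over. Pictures are saved under pics/ and viewed, and the job is handed in when it is done.

Besides the shell and the picture viewer there is one more tool, called after "Emit:" by a JSON object that holds its "api" and its "payload". arm_command: Moves the arm, as the interface text tells. Its arguments: {"type":"object","properties":{"offset":{"type":"array","items":{"type":"array","items":{"type":"number"}}},"dr":{"type":"array","items":{"type":"array","items":{"type":"number"}}},"fingers":{"type":"array","items":{"type":"number"}},"grip_force":{"type":"number"}},"required":["offset","dr","fingers"]}

```bash
mkdir -p pics; cat > h.py <<'E'
import numpy as np, cv2
from cell import status, viewer, ticket, robot
def R(q):
    from scipy.spatial.transform import Rotation as Ro
    return Ro.from_quat([q[1],q[2],q[3],q[0]]).as_matrix()
def snap(name,fn):
    d=viewer.grab_frame(name); cv2.imwrite('pics/'+fn+'.png',d['frame'][:,:,::-1]); np.savez('pics/'+fn+'.npz',**d); return d
def load(fn): return dict(np.load('pics/'+fn+'.npz'))
def px2w(d,u,v,z):
    K=d['mtx'];T=d['cam_to_world']
    r=T[:3,:3]@np.linalg.solve(K,[u,v,1]);o=T[:3,3]
    return o+r*(z-o[2])/r[2]
def w2px(d,p):
    T=np.linalg.inv(d['cam_to_world']);c=T[:3,:3]@np.asarray(p)+T[:3,3];x=d['mtx']@c;return x[:2]/x[2]
def crop(fn,u0,v0,u1,v1,s,out):
    im=cv2.imread('pics/'+fn+'.png')[v0:v1,u0:u1];cv2.imwrite('pics/'+out+'.png',cv2.resize(im,None,fx=s,fy=s,interpolation=cv2.INTER_CUBIC))
E
python3 - <<'E'
from h import *
for n in ['scene','side','wrist']:
    d=snap(n,n+'0'); print(n,d['cam_to_world'].round(3).tolist(),d['mtx'].round(1).tolist())
s=status.read_state();print(s)
E
```

```text
scene [[0.854, 0.373, -0.363, 1.093], [0.521, -0.612, 0.596, -0.942], [0.0, -0.698, -0.716, 1.166], [0.0, 0.0, 0.0, 1.0]] [[502.8, 0.0, 316.7], [0.0, 502.8, 227.7], [0.0, 0.0, 1.0]]
side [[0.703, -0.452, 0.549, -0.238], [-0.712, -0.438, 0.55, -0.778], [-0.008, -0.777, -0.629, 0.986], [0.0, 0.0, 0.0, 1.0]] [[575.1, 0.0, 321.8], [0.0, 575.1, 235.9], [0.0, 0.0, 1.0]]
wrist [[0.229, 0.924, 0.307, 0.05], [0.973, -0.217, -0.074, 0.554], [-0.001, 0.316, -0.949, 0.373], [0.0, 0.0, 0.0, 1.0]] [[342.6, 0.0, 324.2], [0.0, 342.6, 237.1], [0.0, 0.0, 1.0]]
{'time': 0.15, 'joints': array([1.33799811e+00, 8.73422459e-02, 1.75355596e-01, 1.65975958e+00,
       7.05681900e-07, 1.57077994e+00]), 'qd': array([ 0.00038858, -0.00179477,  0.00372525, -0.00075578,  0.0002749 ,
        0.00139829]), 'tau': array([-2.63273014e-04, -5.20763397e+01,  4.65043974e+01,  1.38037172e-02,
       -3.21993662e-05,  8.45154773e-06]), 'ee_pos': array([0.12689051, 0.53518447, 0.4041614 ]), 'eef_rot': array([-5.55133984e-05,  1.16128293e-01,  9.93234108e-01, -4.71695369e-04]), 'wrist_force': array([-0.28030915, -0.34038959, -0.06514958]), 'torque': array([-0.0224529 , -0.00911729, -0.00489459]), 'grip_width': 0.08530944309601511}
```

View pics/scene0.png

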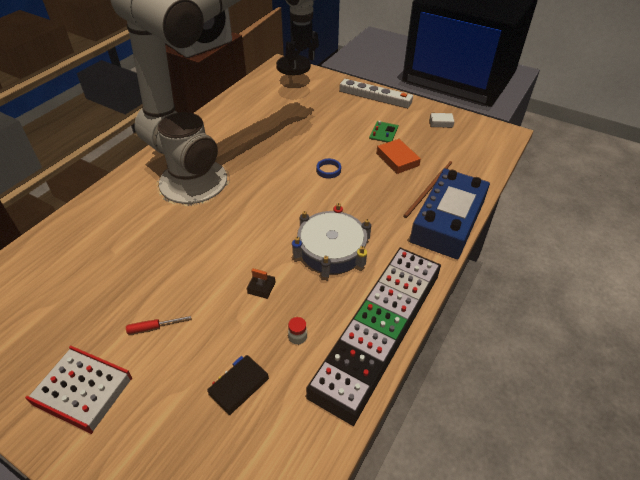

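View pics/side0.png

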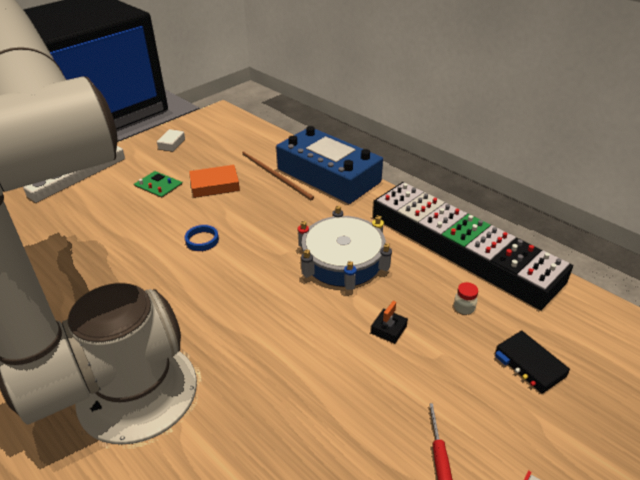

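View pics/wrist0.png

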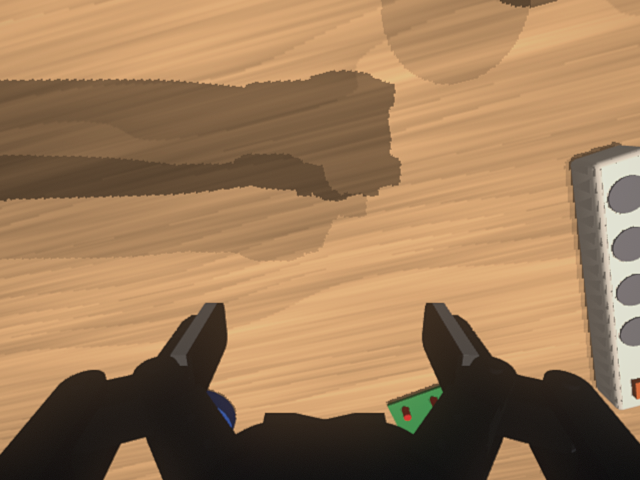

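The scene view has the drum at about (333,238), the key in its holder at (260,283), the jar at (297,330) and the driver at (160,325). I'll enlarge these areas.

```bash
python3 - <<'E'
from h import *
crop('scene0',235,190,395,310,5,'s0c'); crop('side0',280,190,440,350,5,'d0c')
im=cv2.imread('pics/d0c.png'); cv2.imwrite('pics/d0c.png',cv2.resize(im,(600,600)))
E
```

```text
(no output)
```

View pics/s0c.png

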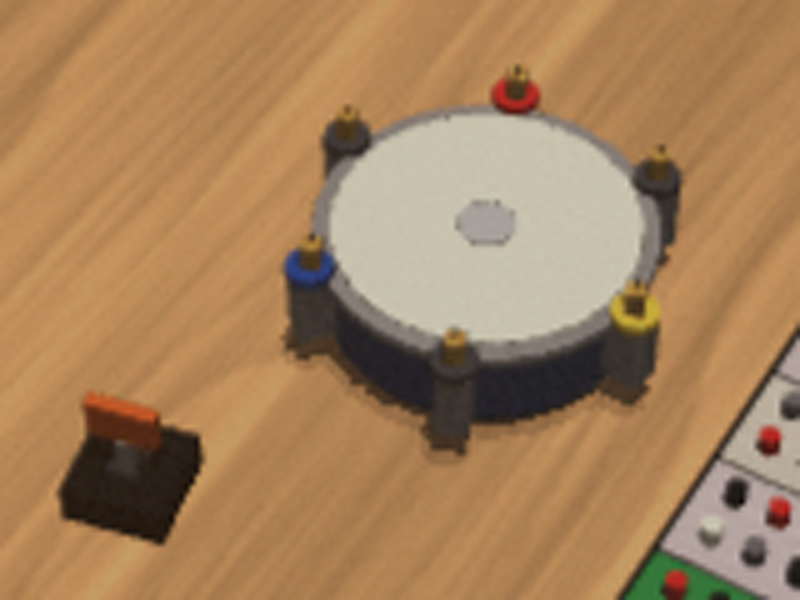

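View pics/d0c.png

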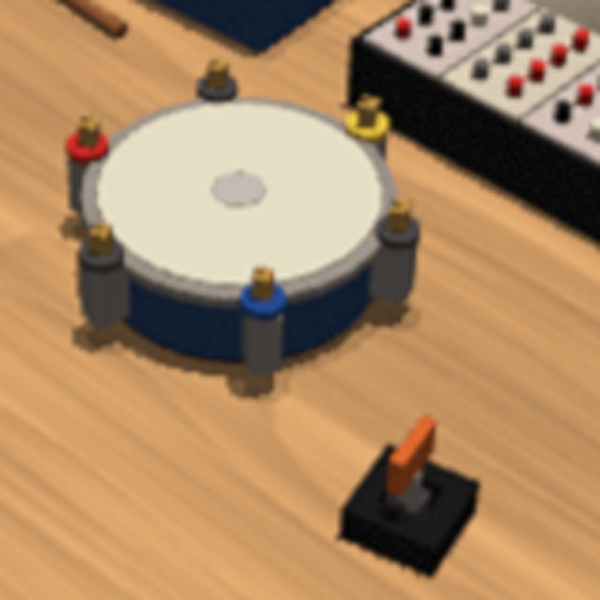

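```bash
cat >> h.py <<'E'
A=np.deg2rad
NOM={'red':0,'yellow':-120,'blue':120,'a':-60,'b':180,'c':60}
def fit_drum(pts):  # dict name->xy : returns cx,cy,yaw
    P=np.array([[.112*np.cos(A(NOM[k])),.112*np.sin(A(NOM[k]))] for k in pts]);Q=np.array([pts[k][:2] for k in pts])
    p=P-P.mean(0);q=Q-Q.mean(0);th=np.arctan2((p[:,0]*q[:,1]-p[:,1]*q[:,0]).sum(),(p*q).sum())
    Rm=np.array([[np.cos(th),-np.sin(th)],[np.sin(th),np.cos(th)]]);t=Q.mean(0)-Rm@P.mean(0)
    return t,th,Q-(P@Rm.T+t)
E
python3 - <<'E'
from h import *
S=load('scene0');D=load('side0')
s={'red':(515,95),'yellow':(635,315),'blue':(309,267),'a':(657,180),'b':(453,360),'c':(347,138)}
d={'red':(87,147),'yellow':(367,123),'blue':(263,300),'a':(217,88),'b':(400,232),'c':(101,253)}
ps={k:px2w(S,235+v[0]/5,190+v[1]/5,.074) for k,v in s.items()}
pd={k:px2w(D,280+v[0]/3.75,190+v[1]/3.75,.074) for k,v in d.items()}
for p in (ps,pd):
    t,th,r=fit_drum(p);print(t,np.rad2deg(th));print((r*1e3).round(1).tolist())
print('key',px2w(S,235+122/5,190+420/5,.061),px2w(D,280+412/3.75,190+455/3.75,.061))
for P in [(85,395),(158,415)]: print(px2w(S,235+P[0]/5,190+P[1]/5,.075))
for P in [(390,462),(428,418)]: print(px2w(D,280+P[0]/3.75,190+P[1]/3.75,.075))
for P in [(60,490),(83,425),(200,435),(163,520)]: print('hold',px2w(S,235+P[0]/5,190+P[1]/5,.026))
for P in [(345,510),(387,450),(478,485),(432,560)]: print('holdD',px2w(D,280+P[0]/3.75,190+P[1]/3.75,.026))
print('jar',px2w(S,297,326,.06),'tape',px2w(S,329,168,.02),'driver',px2w(S,160,325,.01))
E
```

```text
[ 0.5933813 -0.0328371] 110.47293691139913
[[-0.7, 0.2], [0.3, -0.4], [0.6, 0.8], [-0.2, -1.4], [-0.9, 1.9], [0.9, -1.1]]
[ 0.5849265  -0.03225476] 110.94284709652683
[[-0.4, -0.7], [2.0, 1.8], [-0.4, 0.5], [-0.6, -0.7], [-0.9, -1.6], [0.3, 0.7]]
key [ 0.48949084 -0.26149238  0.061     ] [ 0.48623015 -0.26270906  0.061     ]
[ 0.46882682 -0.26631371  0.075     ]
[ 0.51216304 -0.25675996  0.075     ]
[ 0.46219594 -0.2649537   0.075     ]
[ 0.50487202 -0.25831254  0.075     ]
hold [ 0.47029151 -0.29958682  0.026     ]
hold [ 0.45324503 -0.25476117  0.026     ]
hold [ 0.51541669 -0.22550576  0.026     ]
hold [ 0.53234613 -0.28639723  0.026     ]
holdD [ 0.45146834 -0.24315785  0.026     ]
holdD [ 0.50624914 -0.22964822  0.026     ]
holdD [ 0.52209224 -0.28715858  0.026     ]
holdD [ 0.45731037 -0.3043297   0.026     ]
jar [ 0.6729925  -0.35003625  0.06      ] tape [0.39327063 0.29138711 0.02      ] driver [ 0.33625031 -0.51337944  0.01      ]
```

Emit:
{"api": "arm_command", "payload": {"offset": [[-0.031, -0.0217, -0.0008], [-0.031, -0.0217, -0.0008], [-0.031, -0.0217, -0.0008], [-0.031, -0.0217, -0.0008], [-0.031, -0.0217, -0.0008]], "dr": [[0, 0, 0], [0, 0, 0], [0, 0, 0], [0, 0, 0], [0, 0, 0]], "fingers": [1, 1, 1, 1, 1]}}

```text
time: 0.57
ee_pos: [0.2527, 0.3936, 0.4043]
eef_rot: [-0.001, 0.111, 0.994, -0.003]
wrist_force: [1.3, 0.3, 0.5]
grip_width: 0.0855
```

Emit:
{"api": "arm_command", "payload": {"offset": [[-0.031, -0.0217, -0.0008], [-0.031, -0.0217, -0.0008], [-0.031, -0.0217, -0.0008], [-0.031, -0.0217, -0.0008], [-0.031, -0.0217, -0.0008]], "dr": [[0, 0, 0], [0, 0, 0], [0, 0, 0], [0, 0, 0], [0, 0, 0]], "fingers": [1, 1, 1, 1, 1]}}

```text
time: 0.98
ee_pos: [0.3838, 0.2455, 0.4083]
eef_rot: [-0.001, 0.11, 0.994, -0.003]
wrist_force: [0.5, 1.0, 0.1]
grip_width: 0.085
```

Emit:
{"api": "arm_command", "payload": {"offset": [[-0.031, -0.0217, -0.0008], [-0.031, -0.0217, -0.0008], [-0.031, -0.0217, -0.0008], [-0.031, -0.0217, -0.0008], [-0.031, -0.0217, -0.0008]], "dr": [[0, 0, 0], [0, 0, 0], [0, 0, 0], [0, 0, 0], [0, 0, 0]], "fingers": [1, 1, 1, 1, 1]}}

```text
time: 1.4
ee_pos: [0.5157, 0.0964, 0.4126]
eef_rot: [-0.001, 0.11, 0.994, -0.002]
wrist_force: [0.8, 0.3, -0.7]
grip_width: 0.0856
```

Emit:
{"api": "arm_command", "payload": {"offset": [[-0.028, -0.0195, 0], [-0.028, -0.0195, 0], [-0.028, -0.0195, 0], [-0.026, -0.018, 0], [0, 0, 0]], "dr": [[0, 0, 0], [0, 0, 0], [0, 0, 0], [0, 0, 0], [0, 0, 0]], "fingers": [1, 1, 1, 1, 1]}}

```text
time: 1.82
ee_pos: [0.6131, -0.0141, 0.4095]
eef_rot: [-0.002, 0.113, 0.994, -0.003]
wrist_force: [0.9, 0.2, -0.5]
grip_width: 0.0855
```

```bash
python3 - <<'E'
from h import *
d=snap('wrist','w1');s=status.read_state();print(s['ee_pos'],s['eef_rot'],s['joints'])
for z,p in [(.092,(.549,.072,.074)),(.074,(.70,-.051,.074)),(.074,(.518,-.119,.074))]:print(w2px(d,p))
E
```

```text
[ 0.6119365  -0.01278557  0.40973229] [-0.00264989  0.11287648  0.99360148 -0.00282339] [-0.01995536  0.24740639  0.36813306  1.69732518 -0.00512924  0.20629635]
[408.75331378 121.71163063]
[309.23035534 305.48916306]
[181.94481078 136.99469256]
```

View pics/w1.png

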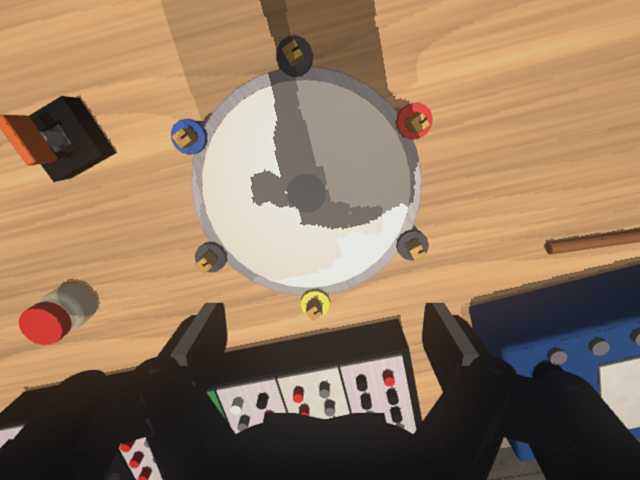

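The wrist view shows the whole drum: red collar at (415,121), yellow (314,304), blue (188,136), and the key at about (30,140). I'll zoom in on the heads and the key.

```bash
python3 - <<'E'
from h import *
im=cv2.imread('pics/w1.png')
c={'red':(415,121),'yellow':(314,304),'blue':(188,136),'a':(413,245),'b':(208,258),'c':(294,54)}
t=[]
for k,(u,v) in c.items():
    a=cv2.resize(im[v-20:v+20,u-20:u+20],(260,260),interpolation=cv2.INTER_CUBIC)
    for i in range(0,40,10):
        p=int(i*6.5);cv2.line(a,(p,0),(p,4),(0,255,0));cv2.line(a,(0,p),(4,p),(0,255,0))
    t.append(a)
cv2.imwrite('pics/w1m.png',np.vstack([np.hstack(t[:3]),np.hstack(t[3:])]))
a=im[80:200,0:130];cv2.imwrite('pics/w1k.png',cv2.resize(a,None,fx=5,fy=5,interpolation=cv2.INTER_CUBIC))
E
```

```text
(no output)
```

View pics/w1m.png

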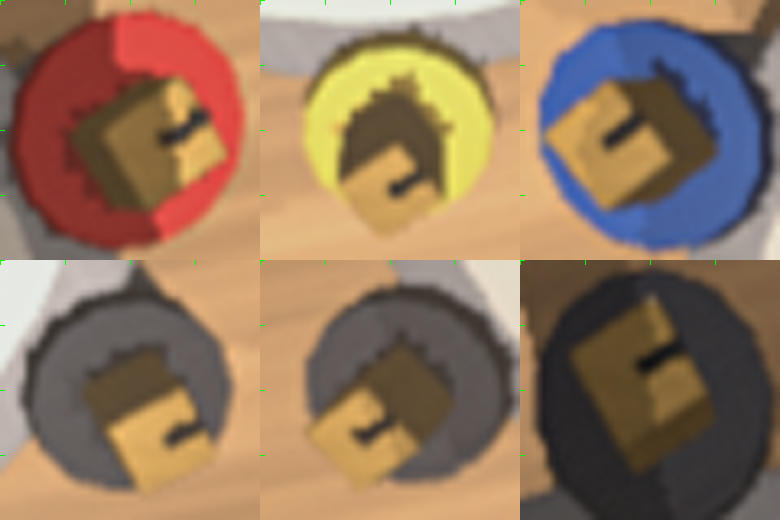

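View pics/w1k.png

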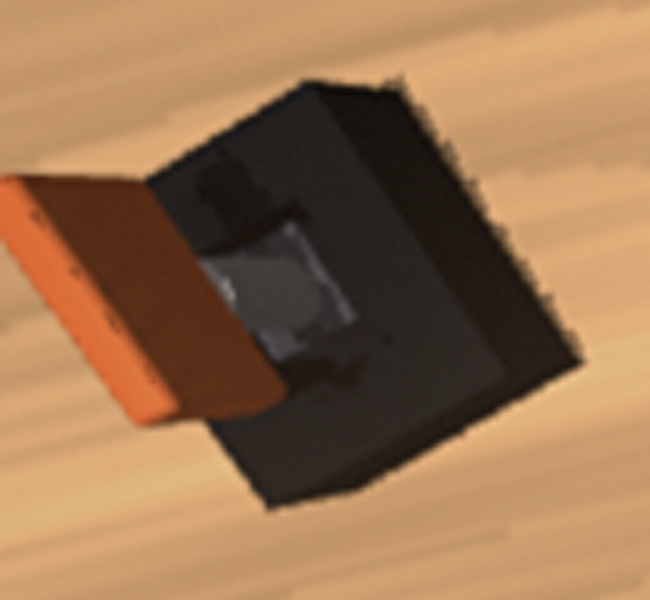

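```bash
python3 - <<'E'
from h import *
d=load('w1')
c={'red':(415,121),'yellow':(314,304),'blue':(188,136),'a':(413,245),'b':(208,258)}
col={'red':(128,130),'yellow':(139,138),'blue':(134,134),'a':(127,130),'b':(148,130)}
hd={'red':[(103,138),(178,78),(226,158),(152,212)],'yellow':[(78,182),(138,146),(184,205),(125,238)],'blue':[(23,135),(98,80),(150,160),(88,210)],'a':[(108,168),(183,128),(218,190),(148,235)],'b':[(45,172),(109,126),(160,185),(100,230)]}
f=lambda k,p,z:px2w(d,c[k][0]-20+p[0]/6.5-.5,c[k][1]-20+p[1]/6.5-.5,z)
C={k:f(k,col[k],.074) for k in c}
t,th,r=fit_drum(C);print('collar',t,np.rad2deg(th),(r*1e3).round(1).tolist())
H={k:np.mean([f(k,p,.092) for p in hd[k]],0) for k in c}
t,th,r=fit_drum(H);print('heads',t,np.rad2deg(th),(r*1e3).round(1).tolist())
for k in c:
    q=np.array([f(k,p,.092)[:2] for p in hd[k]]);e=np.diff(np.vstack([q,q[:1]]),axis=0)
    print(k,H[k].round(4),'head-collar',((H[k]-C[k])[:2]*1e3).round(1),(np.linalg.norm(e,axis=1)*1e3).round(1),(np.rad2deg(np.arctan2(e[:,1],e[:,0]))%90).round(1))
g=lambda p,z:px2w(d,p[0]/5-.5,80+p[1]/5-.5,z)
for p in [(5,178),(135,420),(185,415),(140,180)]: print('plate',g(p,.075))
for p in [(305,82),(150,182),(268,505),(508,380)]: print('hold',g(p,.026))
E
```

```text
collar [ 0.58892638 -0.02742822] 110.96082180022404 [[0.2, -0.6], [0.9, -0.2], [0.1, 0.8], [-1.1, -0.8], [-0.1, 0.8]]
heads [ 0.58962835 -0.02713823] 110.63824952951941 [[1.1, -1.3], [-0.9, -0.2], [1.1, 1.2], [-1.1, 0.0], [-0.2, 0.3]]
red [0.5512 0.0764 0.092 ] head-collar [ 2.1 -0.2] [10.9 11.4 10.6 10.9] [26.  23.1 23.8 24.9]
yellow [ 0.6992 -0.0456  0.092 ] head-collar [-1.2 -0.3] [10.6 11.8 10.3 11.5] [21.2 21.5 19.7 23.1]
blue [ 0.5197 -0.1125  0.092 ] head-collar [1.2 1.1] [12.1 10.8 10.4 11.4] [19.7 16.1 22.4 24.6]
a [0.6596 0.0595 0.092 ] head-collar [1.2 0.7] [11.4 10.6 11.3 11.7] [18.  18.9 23.6 19.6]
b [ 0.6289 -0.1317  0.092 ] head-collar [ 0.  -0.4] [11.9 10.8 11.5 11.1] [22.6 22.1 24.  24.5]
plate [ 0.46722791 -0.26155765  0.075     ]
plate [ 0.50869786 -0.25968911  0.075     ]
plate [ 0.50987083 -0.25067516  0.075     ]
plate [ 0.47261616 -0.23945688  0.075     ]
hold [ 0.45333524 -0.23904376  0.026     ]
hold [ 0.46320495 -0.27699969  0.026     ]
hold [ 0.52627928 -0.28371167  0.026     ]
hold [ 0.51392484 -0.22446635  0.026     ]
```

```bash
cat >> h.py <<'E'
def yaw_y(q):
    y=R(q)[:,1];return np.rad2deg(np.arctan2(y[1],y[0]))
def plan(target,yaw,n):
    from scipy.spatial.transform import Rotation as Ro
    s=status.read_state();p=s['ee_pos'];M=R(s['eef_rot']);t=np.asarray(target)
    c,si=np.cos(A(yaw)),np.sin(A(yaw))
    y=np.array([c,si,0]);z=np.array([0,0,-1.]);G=np.array([np.cross(y,z),y,z]).T
    rv=Ro.from_matrix(M.T@G).as_rotvec()
    for i in range(n):
        Mi=M@Ro.from_rotvec(rv*i/n).as_matrix()
        print((Mi.T@(t-p)/n).round(4).tolist(),end=', ')
    print('\n each dr',(np.rad2deg(rv)/n).round(2).tolist(),'from',p.round(4),'yaw',yaw_y(s['eef_rot']).round(2))
E
python3 - <<'E'
from h import *
plan([.489,-.260,.30],101,10)
E
```

```text
[0.0064, -0.0268, 0.0112], [0.0075, -0.0265, 0.0112], [0.0086, -0.0262, 0.0111], [0.0097, -0.0258, 0.0111], [0.0108, -0.0254, 0.0111], [0.0118, -0.0249, 0.0111], [0.0129, -0.0244, 0.0111], [0.0139, -0.0238, 0.011], [0.0149, -0.0232, 0.011], [0.0158, -0.0226, 0.011], 
 each dr [-0.03, -0.03, -2.4] from [ 0.6119 -0.0128  0.4097] yaw 77.04
```

Emit:
{"api": "arm_command", "payload": {"offset": [[0.0064, -0.0268, 0.011], [0.0075, -0.0265, 0.011], [0.0086, -0.0262, 0.011], [0.0097, -0.0258, 0.011], [0.0108, -0.0254, 0.011]], "dr": [[-0.03, -0.03, -2.4], [-0.03, -0.03, -2.4], [-0.03, -0.03, -2.4], [-0.03, -0.03, -2.4], [-0.03, -0.03, -2.4]], "fingers": [1, 1, 1, 1, 1]}}

```text
time: 2.28
ee_pos: [0.5498, -0.1347, 0.3534]
eef_rot: [-0.001, 0.001, 1.0, -0.0]
wrist_force: [1.0, -0.7, 0.2]
grip_width: 0.0855
```

Emit:
{"api": "arm_command", "payload": {"offset": [[0.0118, -0.0249, 0.011], [0.0129, -0.0244, 0.011], [0.0139, -0.0238, 0.011], [0.0149, -0.0232, 0.011], [0.0158, -0.0226, 0.011]], "dr": [[-0.03, -0.03, -2.4], [-0.03, -0.03, -2.4], [-0.03, -0.03, -2.4], [-0.03, -0.03, -2.4], [-0.03, -0.03, -2.4]], "fingers": [1, 1, 1, 1, 1]}}

```text
time: 2.7
ee_pos: [0.4857, -0.26, 0.2965]
eef_rot: [0.001, -0.112, 0.994, 0.001]
wrist_force: [-0.8, -0.1, -0.4]
grip_width: 0.0856
```

```bash
python3 - <<'E'
from h import *
d=snap('wrist','w2');plan([.489,-.260,.30],101,1)
E
```

```text
[-0.0057, 0.0018, -0.0059], 
 each dr [0.18, -0.08, 1.88] from [ 0.4838 -0.263   0.2941] yaw 102.88
```

View pics/w2.png

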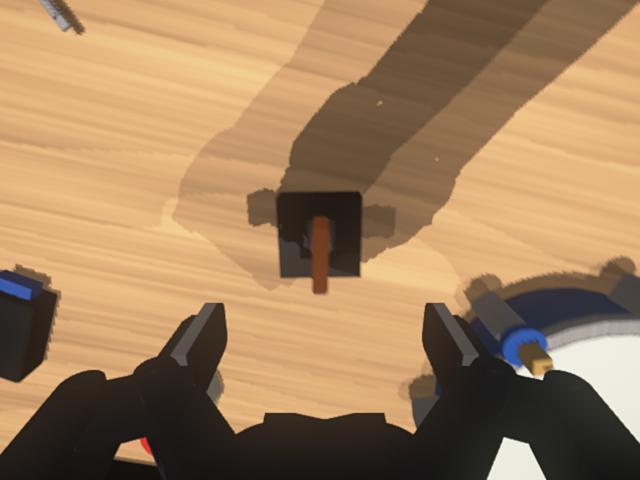

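```bash
python3 - <<'E'
from h import *
crop('w2',260,170,380,310,4.2,'w2c')
E
```

```text
(no output)
```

View pics/w2c.png

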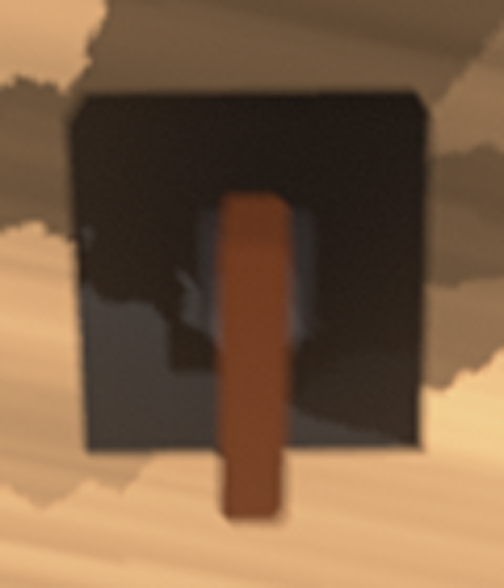

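```bash
python3 - <<'E'
from h import *
d=load('w2');g=lambda p,z:px2w(d,260+p[0]/4.2-.5,170+p[1]/4.2-.5,z)
P=[g(p,.075) for p in [(220,240),(291,240),(282,518),(222,518)]]
print(np.round(P,4),np.mean(P,0));v=(P[3]+P[2]-P[0]-P[1])/2;print(np.linalg.norm(v),np.rad2deg(np.arctan2(v[1],v[0])))
H=[g(p,.026) for p in [(75,95),(430,95),(422,450),(85,450)]];print(np.mean(H,0));
for i in range(4):
    v=H[(i+1)%4]-H[i];print(np.linalg.norm(v),np.rad2deg(np.arctan2(v[1],v[0])))
E
```

```text
[[ 0.466  -0.2714  0.075 ]
 [ 0.4638 -0.2618  0.075 ]
 [ 0.5058 -0.2534  0.075 ]
 [ 0.5077 -0.262   0.075 ]] [ 0.48581679 -0.26216043  0.075     ]
0.04282640906940896 11.99872211414588
[ 0.48655558 -0.26258305  0.026     ]
0.05965660860900564 102.86807766446559
0.06546474501654743 13.61718727058564
0.06149627348481675 -77.16903690997732
0.0654267106583051 -167.99345954559416
```

```bash
python3 - <<'E'
from h import *
plan([.487,-.262,.223],102.5,4)
E
```

```text
[-0.0009, 0.0, 0.0178], [-0.0008, 0.0, 0.0178], [-0.0008, 0.0, 0.0178], [-0.0008, 0.0001, 0.0178], 
 each dr [0.05, -0.02, 0.09] from [ 0.4838 -0.263   0.2941] yaw 102.88
```

Emit:
{"api": "arm_command", "payload": {"offset": [[-0.0009, 0, 0.0178], [-0.0008, 0, 0.0178], [-0.0008, 0, 0.0178], [-0.0008, 0.0001, 0.0178], [0, 0, 0]], "dr": [[0.05, -0.02, 0.09], [0.05, -0.02, 0.09], [0.05, -0.02, 0.09], [0.05, -0.02, 0.09], [0, 0, 0]], "fingers": [1, 1, 1, 1, 1]}}

```text
time: 3.17
ee_pos: [0.4841, -0.261, 0.2205]
eef_rot: [0.0, -0.108, 0.994, -0.0]
wrist_force: [-0.7, -0.2, 0.2]
grip_width: 0.0851
```

```bash
python3 - <<'E'
from h import *
plan([.487,-.262,.223],102.5,1);d=snap('wrist','w3')
E
```

```text
[-0.0027, -0.0016, -0.0025], 
 each dr [-0.01, 0.04, -0.11] from [ 0.4841 -0.261   0.2205] yaw 102.39
```

View pics/w3.png

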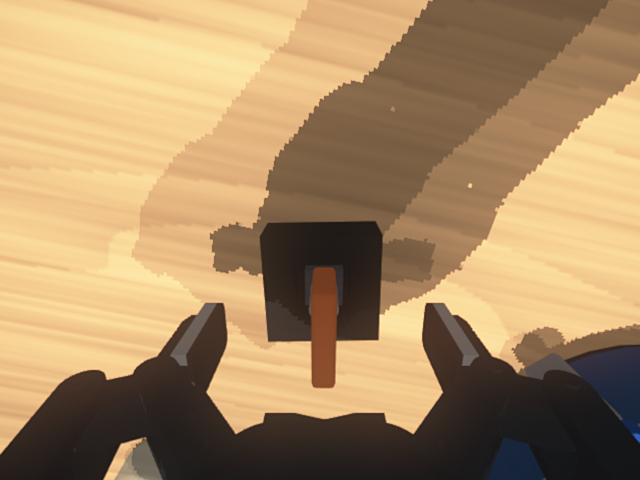

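```bash
python3 - <<'E'
from h import *
d=load('w3');p=px2w(d,323.5,387,.075);q=px2w(d,323.5,290,.075);print(p,q,p-.022*np.array([np.cos(A(12.4)),np.sin(A(12.4)),0]))
for h in [.036]: pass
s=status.read_state()
e=s['ee_pos'];M=R(s['eef_rot']);print((M.T@(p-e)).round(4))
E
```

```text
[ 0.5077549  -0.25623854  0.075     ] [ 0.46434484 -0.26580879  0.075     ] [ 0.48626811 -0.26096272  0.075     ]
[-2.360e-02 -1.000e-04  1.474e-01]
```

Emit:
{"api": "arm_command", "payload": {"offset": [[-0.0018, 0, -0.0025], [0, 0, 0], [0, 0, 0], [0, 0, 0], [0, 0, 0]], "dr": [[0, 0, 0], [0, 0, 0], [0, 0, 0], [0, 0, 0], [0, 0, 0]], "fingers": [1, 0, 0, 0, 0], "grip_force": 60}}

```text
time: 3.63
ee_pos: [0.4874, -0.2596, 0.2307]
eef_rot: [0.003, -0.109, 0.994, -0.002]
wrist_force: [-0.5, 0.1, -0.1]
grip_width: 0.0387
```

Emit:
{"api": "arm_command", "payload": {"offset": [[0, 0, 0], [0, 0, 0], [0, 0, 0]], "dr": [[0, 0, 0], [0, 0, 0], [0, 0, 0]], "fingers": [0, 0, 0]}}

```text
time: 3.88
ee_pos: [0.4877, -0.2598, 0.2321]
eef_rot: [0.004, -0.109, 0.994, -0.003]
wrist_force: [-0.6, 0.6, -1.1]
grip_width: 0.0081
```

```bash
python3 - <<'E'
from h import *
d=snap('wrist','w4');s=status.read_state();print(s)
E
```

```text
{'time': 3.9333, 'joints': array([-4.89556692e-01,  9.03245342e-02, -1.54060582e-01,  1.31633121e+00,
        5.00775643e-04, -7.08052185e-01]), 'qd': array([ 6.22171401e-04,  1.30849756e-03,  1.26058151e-04, -4.35371047e-03,
        1.82126900e-03, -1.96181949e-05]), 'tau': array([ 4.89172444e-02, -5.20887387e+01,  4.60575700e+01,  3.30237485e-02,
        1.56708586e-03, -1.08828699e-03]), 'ee_pos': array([ 0.48771201, -0.25979883,  0.23199909]), 'eef_rot': array([ 0.0043042 , -0.10903043,  0.9940256 , -0.00263399]), 'wrist_force': array([ 0.79091017, -0.53152718,  3.61291573]), 'torque': array([-0.07567186, -0.07377262, -0.00913005]), 'grip_width': 0.008574206783315757}
```

View pics/w4.png

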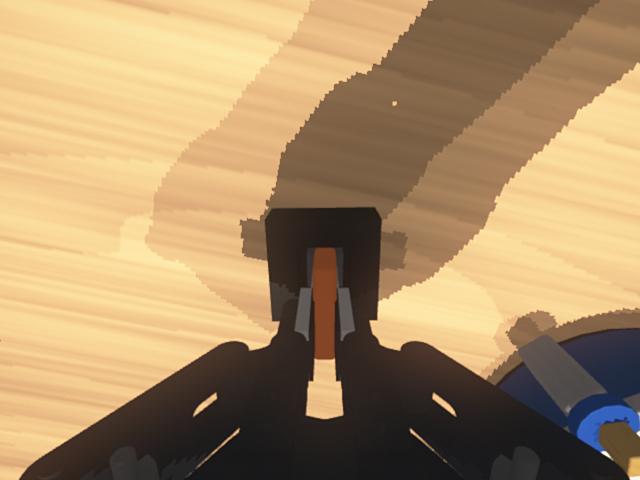

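Emit:
{"api": "arm_command", "payload": {"offset": [[0, 0, 0], [0, 0, -0.015], [0, 0, -0.03], [0, 0, -0.03], [0, 0, -0.03]], "dr": [[0, 0, 0], [0, 0, 0], [0, 0, 0], [0, 0, 0], [0, 0, 0]], "fingers": [0, 0, 0, 0, 0], "grip_force": 80}}

```text
time: 4.35
ee_pos: [0.4851, -0.2587, 0.3313]
eef_rot: [-0.002, -0.109, 0.994, 0.002]
wrist_force: [0.9, -0.5, -0.8]
grip_width: 0.0078
```

```bash
python3 - <<'E'
from h import *
s=status.read_state();print(s['wrist_force'],s['torque'],s['grip_width'])
plan([.551,.075,.350],110.7,10)
E
```

```text
[ 0.88971316 -0.46031648 -0.79272032] [-0.04108849 -0.04723428  0.00528094] 0.00781659314174636
[-0.0136, 0.0312, -0.0018], [-0.0141, 0.031, -0.0018], [-0.0145, 0.0308, -0.0018], [-0.015, 0.0305, -0.0018], [-0.0154, 0.0303, -0.0018], [-0.0158, 0.0301, -0.0018], [-0.0163, 0.0299, -0.0018], [-0.0167, 0.0296, -0.0019], [-0.0171, 0.0294, -0.0019], [-0.0175, 0.0291, -0.0019], 
 each dr [0.02, -0.02, -0.82] from [ 0.4851 -0.2587  0.3313] yaw 102.49
```

Emit:
{"api": "arm_command", "payload": {"offset": [[-0.0136, 0.0312, -0.012], [-0.0141, 0.031, -0.003], [-0.0145, 0.0308, -0.001], [-0.015, 0.0305, 0], [-0.0154, 0.0303, 0]], "dr": [[0.02, -0.02, -0.82], [0.02, -0.02, -0.82], [0.02, -0.02, -0.82], [0.02, -0.02, -0.82], [0.02, -0.02, -0.82]], "fingers": [0, 0, 0, 0, 0]}}

```text
time: 4.77
ee_pos: [0.5187, -0.0923, 0.3548]
eef_rot: [0.002, -0.14, 0.99, -0.002]
wrist_force: [0.6, 0.1, -1.9]
grip_width: 0.008
```

Emit:
{"api": "arm_command", "payload": {"offset": [[-0.0158, 0.0301, 0], [-0.0163, 0.0299, 0], [-0.0167, 0.0296, 0], [-0.0171, 0.0294, 0], [-0.014, 0.026, 0]], "dr": [[0.02, -0.02, -0.82], [0.02, -0.02, -0.82], [0.02, -0.02, -0.82], [0.02, -0.02, -0.82], [0.02, -0.02, -0.82]], "fingers": [0, 0, 0, 0, 0]}}

```text
time: 5.18
ee_pos: [0.5505, 0.0787, 0.3534]
eef_rot: [0.003, -0.177, 0.984, -0.003]
wrist_force: [0.6, -0.5, -0.5]
grip_width: 0.008
```

```bash
python3 - <<'E'
from h import *
plan([.551,.075,.345],110.7,2);d=snap('wrist','w5');s=status.read_state();print(s['wrist_force'],s['grip_width'])
E
```

```text
[0.0004, -0.0018, 0.0042], [0.0004, -0.0018, 0.0042], 
 each dr [-0.19, 0.13, -0.17] from [0.5505 0.0787 0.3534] yaw 110.37
[-1.9598989   3.15261192 -1.86390203] 0.007386200347821581
```

View pics/w5.png

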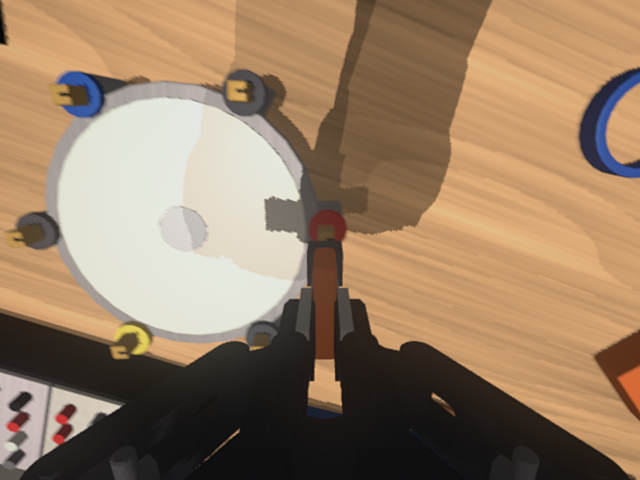

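```bash
python3 - <<'E'
from h import *
crop('w5',280,195,370,285,6.5,'w5c')
E
```

```text
(no output)
```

View pics/w5c.png

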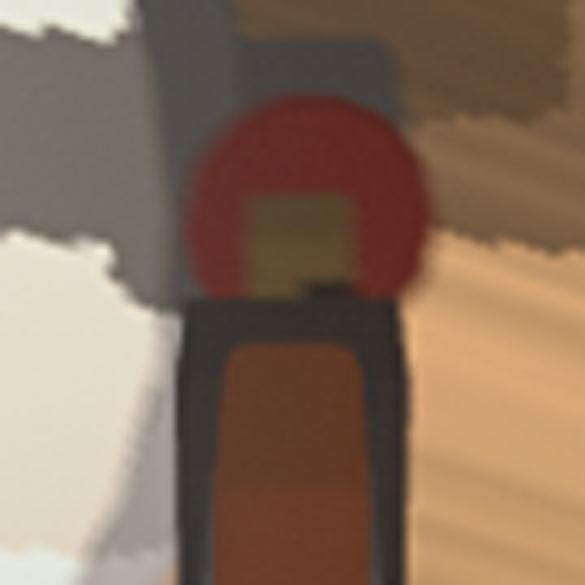

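```bash
cat >> h.py <<'E'
def intool(s,p): return R(s['eef_rot']).T@(np.asarray(p)-s['ee_pos'])
E
python3 - <<'E'
from h import *
d=load('w5');s=status.read_state()
g=lambda p,z:px2w(d,280+p[0]/6.5-.5,195+p[1]/6.5-.5,z)
zm=s['ee_pos'][2]-.227
L,Rr=g((185,300),zm),g((405,300),zm)
print('mouth edge w',np.linalg.norm(L-Rr),intool(s,L),intool(s,Rr),'center',intool(s,(L+Rr)/2)+[-.01,0,0])
print('head',intool(s,g((301,287),.092)),g((301,287),.092),'near edge',intool(s,g((301,225),.092)),'base edge',intool(s,g((301,192),.074)))
a,b=g((245,192),.074),g((358,192),.074);v=b-a;print('head edge yaw',np.rad2deg(np.arctan2(v[1],v[0])),np.linalg.norm(v))
v=Rr-L;print('key edge yaw',np.rad2deg(np.arctan2(v[1],v[0])),'tool',yaw_y(s['eef_rot']))
E
```

```text
mouth edge w 0.020518423224671595 [ 0.01349923 -0.01409784  0.22699917] [0.01350035 0.00642037 0.22690585] center [ 0.00349979 -0.00383874  0.22695251]
head [ 0.0033321  -0.00320595  0.26093231] [0.55062035 0.07765585 0.092     ] near edge [ 0.01042099 -0.00320054  0.26089533] base edge [ 0.00891215 -0.00316064  0.27890344]
head edge yaw 110.56474897149101 0.013113925126023078
key edge yaw 110.58540296287708 tool 110.5809090787277
```

Emit:
{"api": "arm_command", "payload": {"offset": [[0, 0.0005, 0.009], [0, 0, 0.009], [0, 0, 0.006], [0, 0, 0]], "dr": [[0, 0, 0], [0, 0, 0], [0, 0, 0], [0, 0, 0]], "fingers": [0, 0, 0, 0]}}

```text
time: 5.57
ee_pos: [0.5507, 0.0848, 0.3248]
eef_rot: [0.001, -0.181, 0.984, -0.002]
wrist_force: [-0.2, -0.6, -1.5]
grip_width: 0.008
```

```bash
python3 - <<'E'
from h import *
plan([.551,.078,.345],110.7,1);d=snap('wrist','w6');s=status.read_state();print(s['wrist_force'],s['torque'])
crop('w6',280,195,370,285,6.5,'w6c')
E
```

```text
[0.0021, -0.0065, -0.0202], 
 each dr [-0.24, 0.12, 0.1] from [0.5507 0.0848 0.3248] yaw 110.8
[ 0.29564111  0.27936273 -1.3740126 ] [-0.01573564 -0.01546013 -0.00253081]
```

View pics/w6c.png

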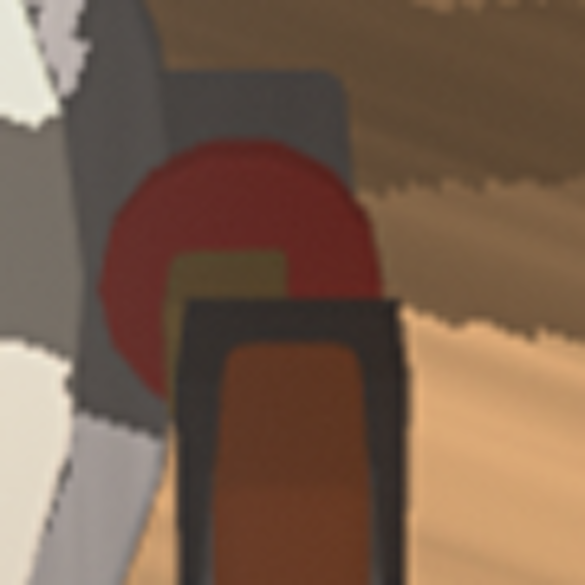

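```bash
cat >> h.py <<'E'
def rel(fn,L,Rt,hl,hr,o=(280,195),sc=6.5):
    "crop px of socket front bottom corners, head base near-edge corners (z .074)"
    d=load(fn);s=status.read_state();g=lambda p,z:px2w(d,o[0]+p[0]/sc-.5,o[1]+p[1]/sc-.5,z)
    zm=s['ee_pos'][2]-.227
    m=(intool(s,g(L,zm))+intool(s,g(Rt,zm)))/2-[.01,0,0]
    h=(intool(s,g(hl,.074))+intool(s,g(hr,.074)))/2-[.006,0,0]
    v=g(hr,.074)-g(hl,.074)
    print('mouth',m.round(4),'head',h.round(4),'head-mouth mm',((h-m)*1e3).round(2),'headw',np.linalg.norm(v),'headyaw',np.rad2deg(np.arctan2(v[1],v[0])).round(1),'tool',yaw_y(s['eef_rot']).round(2),'z mouth',zm, 'pos',s['ee_pos'])
E
python3 - <<'E'
from h import *
rel('w6',(180,300),(405,300),(170,252),(288,250))
rel('w5',(185,300),(405,300),(245,192),(358,192))
E
```

```text
mouth [ 1.90e-03 -1.00e-04  2.27e-01] head [ 0.0029 -0.0066  0.2513] head-mouth mm [ 0.99 -6.56 24.34] headw 0.012232288965407649 headyaw 112.0 tool 110.78 z mouth 0.09830654862453495 pos [0.55071932 0.08458889 0.32530655]
mouth [-0.0062 -0.0061  0.227 ] head [ 0.0026 -0.0053  0.2513] head-mouth mm [ 8.84  0.77 24.29] headw 0.013113925126023078 headyaw 110.6 tool 110.78 z mouth 0.09830654862453495 pos [0.55071932 0.08458889 0.32530655]
```

Emit:
{"api": "arm_command", "payload": {"offset": [[0.001, -0.0065, 0], [0, 0, 0], [0, 0, 0]], "dr": [[-0.2, 0.1, 0], [0, 0, 0], [0, 0, 0]], "fingers": [0, 0, 0]}}

```text
time: 5.87
ee_pos: [0.5521, 0.0751, 0.3255]
eef_rot: [0.0, -0.179, 0.984, -0.0]
wrist_force: [0.3, -0.6, -1.3]
grip_width: 0.0084
```

```bash
python3 - <<'E'
from h import *
d=snap('wrist','w7');plan([.551,.078,.345],110.7,1);
crop('w7',280,195,370,285,6.5,'w7c')
E
```

```text
[0.0, 0.0031, -0.0194], 
 each dr [-0.05, 0.03, -0.12] from [0.5521 0.0751 0.3256] yaw 110.58
```

View pics/w7c.png

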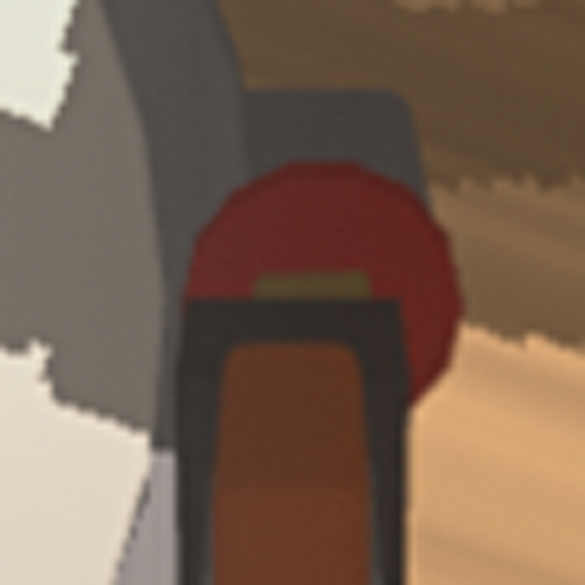

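```bash
python3 - <<'E'
from h import *
rel('w7',(182,300),(405,300),(254,276),(370,272))
E
```

```text
mouth [ 1.90e-03 -1.00e-04  2.27e-01] head [0.0003 0.0018 0.2516] head-mouth mm [-1.59  1.97 24.61] headw 0.012108426599299931 headyaw 112.8 tool 110.58 z mouth 0.09861181159078211 pos [0.552101   0.07513186 0.32561181]
```

Emit:
{"api": "arm_command", "payload": {"offset": [[-0.001, 0.0016, 0], [0, 0, 0], [0, 0, 0]], "dr": [[-0.05, 0.03, 0], [0, 0, 0], [0, 0, 0]], "fingers": [0, 0, 0]}}

```text
time: 6.17
ee_pos: [0.5527, 0.0763, 0.3265]
eef_rot: [0.001, -0.178, 0.984, 0.0]
wrist_force: [-0.2, -0.1, -0.9]
grip_width: 0.0076
```

```bash
python3 - <<'E'
from h import *
d=snap('wrist','w8');plan([.5525,.0781,.345],110.7,1);
crop('w8',280,195,370,285,6.5,'w8c')
E
```

```text
[-0.0004, 0.0017, -0.0185], 
 each dr [-0.01, 0.07, -0.2] from [0.5527 0.0764 0.3265] yaw 110.5
```

View pics/w8c.png

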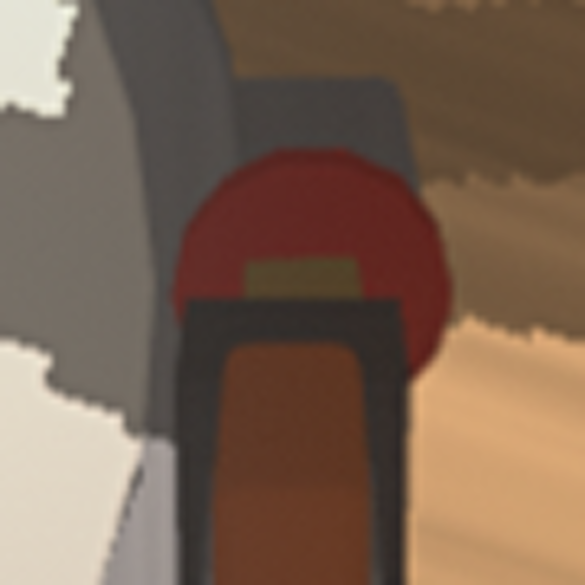

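```bash
python3 - <<'E'
from h import *
rel('w8',(182,300),(405,300),(245,264),(360,259))
E
```

```text
mouth [ 1.80e-03 -2.00e-04  2.27e-01] head [0.0013 0.0008 0.2525] head-mouth mm [-0.52  0.97 25.52] headw 0.01203786465880394 headyaw 113.2 tool 110.5 z mouth 0.09951074963778836 pos [0.55268678 0.07638638 0.32651075]
```

Emit:
{"api": "arm_command", "payload": {"offset": [[-0.0005, 0.001, 0], [-0.0002, 0.0003, 0.002], [0, 0, 0.003], [0, 0, 0.002]], "dr": [[0, 0.05, -0.8], [0, 0, -0.4], [0, 0, 0], [0, 0, 0]], "fingers": [0, 0, 0, 0]}}

```text
time: 6.55
ee_pos: [0.553, 0.0785, 0.3196]
eef_rot: [0.001, -0.19, 0.982, -0.0]
wrist_force: [-0.3, -0.2, -1.1]
grip_width: 0.0074
```

```bash
python3 - <<'E'
from h import *
d=snap('wrist','w9');plan([.5525,.0781,.345],110.7,1);
crop('w9',280,195,370,285,6.5,'w9c')
E
```

```text
[0.0005, -0.0002, -0.0259], 
 each dr [-0.01, 0.05, 1.18] from [0.5529 0.0784 0.3191] yaw 111.88
```

View pics/w9c.png

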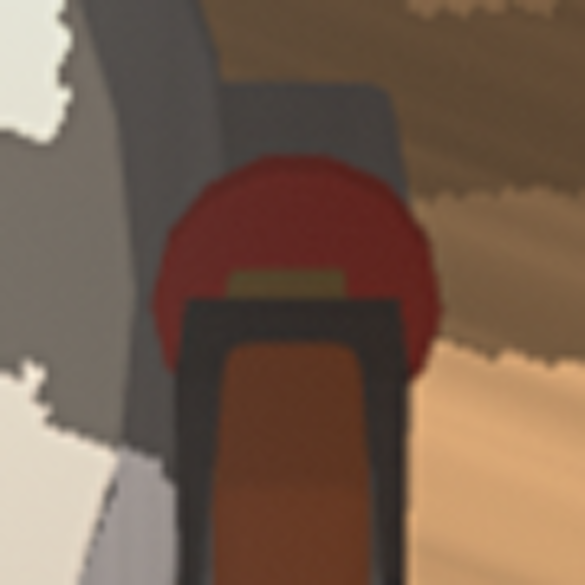

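```bash
python3 - <<'E'
from h import *
rel('w9',(182,300),(405,300),(228,273),(346,271))
E
```

```text
mouth [ 0.0015 -0.0003  0.227 ] head [ 0.0022 -0.0009  0.2451] head-mouth mm [ 0.75 -0.64 18.14] headw 0.011975426037556792 headyaw 113.0 tool 111.88 z mouth 0.09213622089600706 pos [0.55293739 0.07843515 0.31913622]
```

Emit:
{"api": "arm_command", "payload": {"offset": [[0.0006, -0.0006, 0], [0, 0, 0.001], [0, 0, 0.0015]], "dr": [[0, 0, -0.4], [0, 0, 0], [0, 0, 0]], "fingers": [0, 0, 0]}}

```text
time: 6.85
ee_pos: [0.5525, 0.0777, 0.3162]
eef_rot: [0.0, -0.194, 0.981, -0.0]
wrist_force: [1.0, -0.2, -0.8]
grip_width: 0.0074
```

```bash
python3 - <<'E'
from h import *
d=snap('wrist','w10');plan([.5525,.0781,.345],110.7,1);s=status.read_state();print(s['wrist_force'],s['torque'])
crop('w10',280,195,370,285,6.5,'w10c')
E
```

```text
[-0.0002, 0.0004, -0.0292], 
 each dr [-0.0, -0.01, 1.63] from [0.5524 0.0776 0.3158] yaw 112.33
[-0.59596603 -1.17901043 -1.9599921 ] [-0.02577918 -0.05246304  0.00665428]
```

View pics/w10c.png

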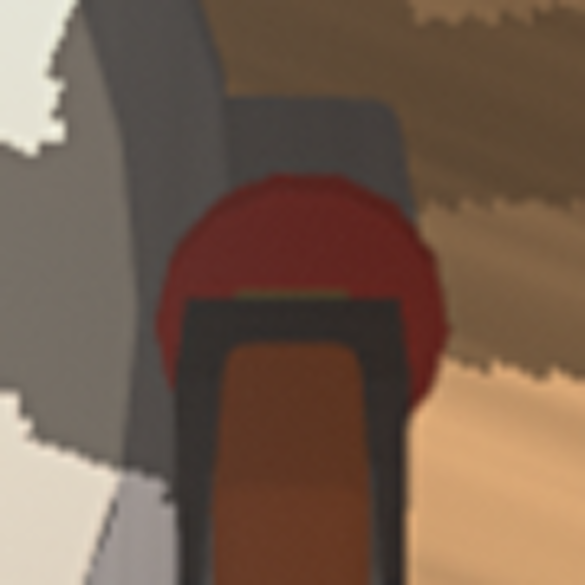

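```bash
python3 - <<'E'
from h import *
rel('w10',(182,300),(405,300),(235,292),(350,290))
E
```

```text
mouth [ 1.50e-03 -2.00e-04  2.27e-01] head [ 0.0014 -0.0003  0.2418] head-mouth mm [-0.15 -0.08 14.81] headw 0.011519968111014392 headyaw 113.5 tool 112.33 z mouth 0.08880588503786604 pos [0.55244117 0.07763511 0.31580589]
```

Emit:
{"api": "arm_command", "payload": {"offset": [[0, 0, 0.002], [0, 0, 0.002]], "dr": [[0, 0, 0], [0, 0, 0]], "fingers": [0, 0]}}

```text
time: 7.07
ee_pos: [0.5525, 0.0776, 0.3118]
eef_rot: [0.0, -0.194, 0.981, -0.0]
wrist_force: [0.4, 0.1, -0.6]
grip_width: 0.0077
```

Emit:
{"api": "arm_command", "payload": {"offset": [[0, 0, 0.0015], [0, 0, 0.001]], "dr": [[0, 0, 0], [0, 0, 0]], "fingers": [0, 0]}}

```text
time: 7.23
ee_pos: [0.5525, 0.0776, 0.3088]
eef_rot: [0.0, -0.194, 0.981, -0.0]
wrist_force: [-1.2, 0.1, -0.7]
grip_width: 0.0082
```

```bash
python3 - <<'E'
from h import *
d=snap('side','d11');s=status.read_state();print(s['ee_pos'],s['wrist_force'],s['torque'])
crop('side','d11') if 0 else crop('d11',270,140,350,260,5,'d11c')
E
```

```text
[0.55242244 0.07757316 0.30855271] [ 1.11803453 -0.4470002  -1.24430828] [-0.01236603 -0.05074422  0.03929556]
```

View pics/d11c.png

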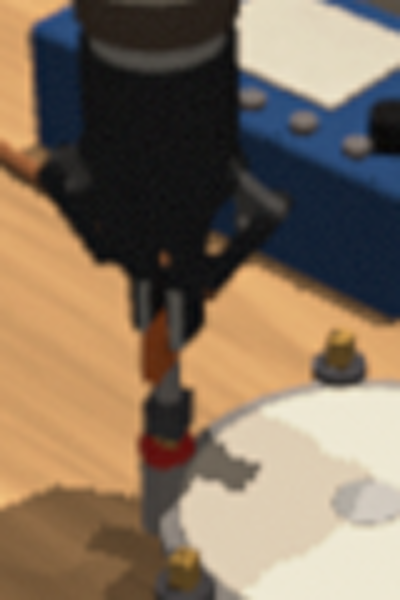

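Emit:
{"api": "arm_command", "payload": {"offset": [[0, -0.0001, 0], [0, -0.0001, 0], [0, 0, 0]], "dr": [[0, 0, 2.5], [0, 0, 2.5], [0, 0, 1]], "fingers": [0, 0, 0]}}

```text
time: 7.53
ee_pos: [0.5525, 0.0774, 0.3083]
eef_rot: [-0.0, -0.14, 0.99, -0.0]
wrist_force: [0.2, 0.2, -0.3]
grip_width: 0.0079
```

```bash
python3 - <<'E'
from h import *
s=status.read_state();print(s['ee_pos'],s['wrist_force'],s['torque'],yaw_y(s['eef_rot']))
E
```

```text
[0.55246315 0.07739021 0.30826994] [ 0.16851622  0.16563516 -0.33233311] [-0.04345013 -0.09344243  0.00328041] 106.11840769037936
```

Emit:
{"api": "arm_command", "payload": {"offset": [[0, 0, 0]], "dr": [[0, 0, 1.5]], "fingers": [0]}}

```text
time: 7.62
ee_pos: [0.5525, 0.0774, 0.3083]
eef_rot: [-0.0, -0.127, 0.992, -0.0]
wrist_force: [0.2, 0.1, -0.8]
grip_width: 0.0076
```

```bash
python3 - <<'E'
from h import *
s=status.read_state();print(s['ee_pos'],s['wrist_force'],s['torque'],yaw_y(s['eef_rot']))
E
```

```text
[0.55250864 0.07737115 0.30831537] [ 0.18121518  0.12577592 -0.84388066] [-0.10841638 -0.14345553 -0.03004537] 104.5870718402621
```

Emit:
{"api": "arm_command", "payload": {"offset": [[0, 0, 0]], "dr": [[0, 0, 1.5]], "fingers": [0]}}

```text
time: 7.7
ee_pos: [0.5525, 0.0773, 0.3083]
eef_rot: [-0.0, -0.114, 0.994, -0.0]
wrist_force: [0.7, 0.3, -2.1]
grip_width: 0.0081
```

```bash
cat > st.py <<'E'
from h import *
s=status.read_state();print(s['time'],s['ee_pos'].round(4),s['wrist_force'].round(2),s['torque'].round(3),yaw_y(s['eef_rot']).round(2),s['joints'][5].round(2))
E
python3 st.py
```

```text
7.7 [0.5525 0.0773 0.3083] [ 0.71  0.33 -2.09] [-0.138 -0.088  0.057] 103.04 -0.09
```

Emit:
{"api": "arm_command", "payload": {"offset": [[0, 0, 0]], "dr": [[0, 0, 1.5]], "fingers": [0]}}

```text
time: 7.78
ee_pos: [0.5526, 0.0773, 0.3084]
eef_rot: [0.0, -0.1, 0.995, -0.0]
wrist_force: [-0.6, -0.7, -1.1]
grip_width: 0.0081
```

```bash
python3 st.py
```

```text
7.7833 [0.5526 0.0773 0.3084] [-0.58 -0.65 -1.14] [-0.138 -0.062  0.083] 101.5 -0.06
```

Emit:
{"api": "arm_command", "payload": {"offset": [[0, 0, 0]], "dr": [[0, 0, 1.5]], "fingers": [0]}}

```text
time: 7.87
ee_pos: [0.5526, 0.0773, 0.3083]
eef_rot: [0.0, -0.087, 0.996, -0.0]
wrist_force: [0.9, -1.3, -1.8]
grip_width: 0.0079
```

```bash
python3 st.py
```

```text
7.8667 [0.5526 0.0773 0.3083] [ 0.94 -1.31 -1.8 ] [-0.102  0.005  0.102] 99.95 -0.03
```

Emit:
{"api": "arm_command", "payload": {"offset": [[0, -0.00018, 0], [0, -0.00018, 0], [0, -0.00018, 0], [0, -0.00018, 0], [0, -0.00018, 0]], "dr": [[0, 0, 6], [0, 0, 6], [0, 0, 6], [0, 0, 6], [0, 0, 6]], "fingers": [0, 0, 0, 0, 0]}}

```text
time: 8.28
ee_pos: [0.5525, 0.0759, 0.3083]
eef_rot: [0.0, 0.183, 0.983, -0.001]
wrist_force: [-0.4, -0.9, -0.7]
grip_width: 0.0077
```

```bash
python3 st.py
```

```text
8.2833 [0.5525 0.0759 0.3083] [-0.4  -0.92 -0.72] [-0.223  0.096  0.129] 68.94 0.5
```

Emit:
{"api": "arm_command", "payload": {"offset": [[0, -0.0001, 0], [0, -0.00015, 0], [0, -0.00015, 0], [0, -0.00015, 0], [0, -0.00015, 0]], "dr": [[0, 0, 6], [0, 0, 6], [0, 0, 6], [0, 0, 6], [0, 0, 6]], "fingers": [0, 0, 0, 0, 0]}}

```text
time: 8.7
ee_pos: [0.5517, 0.0747, 0.3083]
eef_rot: [0.001, 0.442, 0.897, -0.002]
wrist_force: [0.2, -0.2, -1.0]
grip_width: 0.008
```

```bash
python3 st.py
```

```text
8.7 [0.5517 0.0747 0.3083] [ 0.17 -0.21 -0.97] [-0.248  0.222  0.07 ] 37.55 1.05
```

Emit:
{"api": "arm_command", "payload": {"offset": [[0, 0, 0], [0, 0, 0], [0, 0, 0], [0, 0, 0]], "dr": [[0, 0, 6], [0, 0, 6], [0, 0, 6], [0, 0, 3]], "fingers": [0, 0, 0, 0]}}

```text
time: 9.03
ee_pos: [0.5511, 0.0744, 0.3083]
eef_rot: [0.001, 0.606, 0.796, -0.003]
wrist_force: [-0.8, -1.2, -0.3]
grip_width: 0.0079
```

```bash
python3 st.py
```

```text
9.0333 [0.5511 0.0744 0.3083] [-0.8  -1.17 -0.32] [-0.085  0.318  0.012] 15.41 1.44
```

Emit:
{"api": "arm_command", "payload": {"offset": [[0, 0, 0], [0, 0, 0]], "dr": [[0, 0, 1.5], [0, 0, 0.8]], "fingers": [0, 0]}}

```text
time: 9.2
ee_pos: [0.5508, 0.0743, 0.3083]
eef_rot: [0.001, 0.623, 0.782, -0.004]
wrist_force: [0.3, 0.8, -0.6]
grip_width: 0.0076
```

```bash
python3 st.py
```

```text
9.2 [0.5508 0.0743 0.3083] [ 0.25  0.83 -0.64] [-0.048  0.149  0.038] 12.89 1.48
```

Emit:
{"api": "arm_command", "payload": {"offset": [[0, 0, 0], [0, 0, 0], [0, 0, -0.002], [0, 0, -0.006], [0, 0, -0.01]], "dr": [[0, 0, -4], [0, 0, -3.5], [0, 0, 0], [0, 0, 0], [0, 0, 0]], "fingers": [0, 0, 0, 0, 0]}}

```text
time: 9.62
ee_pos: [0.5506, 0.0744, 0.3256]
eef_rot: [-0.001, 0.569, 0.822, -0.005]
wrist_force: [-0.0, -0.2, -1.2]
grip_width: 0.008
```

Emit:
{"api": "arm_command", "payload": {"offset": [[0, 0, -0.012], [0, 0, -0.006], [0, 0, 0]], "dr": [[0, 0, 0], [0, 0, 0], [0, 0, 0]], "fingers": [0, 0, 0]}}

```text
time: 9.87
ee_pos: [0.551, 0.0746, 0.349]
eef_rot: [0.001, 0.57, 0.821, -0.003]
wrist_force: [0.6, -0.6, -1.2]
grip_width: 0.0078
```

```bash
python3 st.py;python3 - <<'E'
from h import *
snap('wrist','w12')
crop('w12',280,180,370,285,5.7,'w12c')
E
```

```text
9.8667 [0.551  0.0746 0.349 ] [ 0.62 -0.6  -1.21] [0.059 0.028 0.028] 20.46 1.35
```

View pics/w12.png

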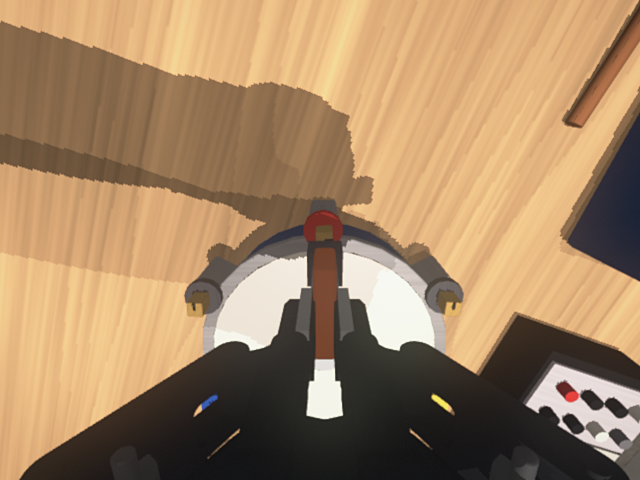

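View pics/w12c.png

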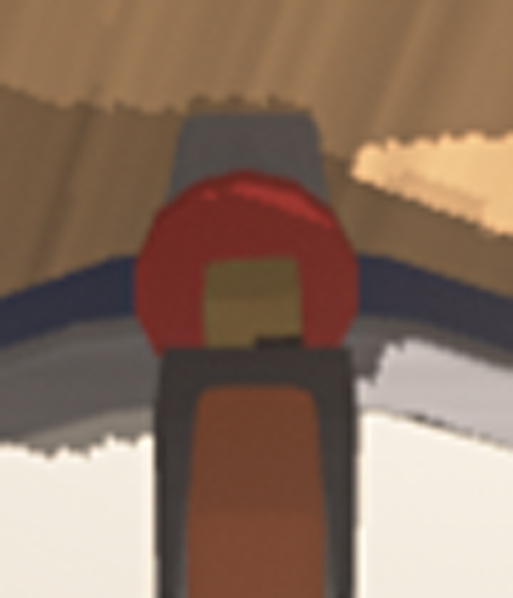

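```bash
python3 - <<'E'
from h import *
rel('w12',(160,350),(355,350),(205,264),(298,260),o=(280,180),sc=5.7)
E
```

```text
mouth [0.0029 0.0022 0.2269] head [0.0025 0.0015 0.2746] head-mouth mm [-0.33 -0.71 47.66] headw 0.012123443820990737 headyaw 23.2 tool 20.47 z mouth 0.1216311144097347 pos [0.55102368 0.07458496 0.34863111]
```

```bash
python3 - <<'E'
from h import *
plan([.7008,-.0444,.340],111,15)
E
```

```text
[-0.0109, 0.0066, 0.0006], [-0.0116, 0.0054, 0.0006], [-0.0121, 0.0042, 0.0006], [-0.0124, 0.0029, 0.0006], [-0.0127, 0.0015, 0.0006], [-0.0127, 0.0002, 0.0006], [-0.0127, -0.0011, 0.0006], [-0.0125, -0.0025, 0.0006], [-0.0122, -0.0038, 0.0006], [-0.0117, -0.005, 0.0006], [-0.0111, -0.0062, 0.0006], [-0.0104, -0.0074, 0.0006], [-0.0096, -0.0084, 0.0006], [-0.0086, -0.0094, 0.0006], [-0.0076, -0.0102, 0.0006], 
 each dr [-0.03, 0.0, -6.04] from [0.551  0.0746 0.3486] yaw 20.47
```

Emit:
{"api": "arm_command", "payload": {"offset": [[-0.0109, 0.0066, 0], [-0.0116, 0.0054, 0], [-0.0121, 0.0042, 0], [-0.0124, 0.0029, 0], [-0.0127, 0.0015, 0]], "dr": [[-0.03, 0, -6], [-0.03, 0, -6], [-0.03, 0, -6], [-0.03, 0, -6], [-0.03, 0, -6]], "fingers": [0, 0, 0, 0, 0]}}

```text
time: 10.33
ee_pos: [0.6017, 0.0351, 0.3497]
eef_rot: [0.001, 0.329, 0.944, -0.002]
wrist_force: [0.9, 0.7, -0.7]
grip_width: 0.0081
```

Emit:
{"api": "arm_command", "payload": {"offset": [[-0.0127, 0.0002, 0], [-0.0127, -0.0011, 0], [-0.0125, -0.0025, 0], [-0.0122, -0.0038, 0], [-0.0117, -0.005, 0]], "dr": [[-0.03, 0, -6], [-0.03, 0, -6], [-0.03, 0, -6], [-0.03, 0, -6], [-0.03, 0, -6]], "fingers": [0, 0, 0, 0, 0]}}

```text
time: 10.75
ee_pos: [0.6551, -0.0053, 0.3482]
eef_rot: [0.0, 0.06, 0.998, -0.001]
wrist_force: [-0.1, 0.3, -2.0]
grip_width: 0.0079
```

```bash
python3 - <<'E'
from h import *
plan([.7008,-.0444,.345],111,5)
E
```

```text
[-0.01, -0.0067, 0.0007], [-0.0093, -0.0076, 0.0007], [-0.0085, -0.0085, 0.0007], [-0.0077, -0.0093, 0.0006], [-0.0067, -0.01, 0.0006], 
 each dr [-0.02, -0.0, -5.59] from [ 0.6551 -0.0053  0.3482] yaw 83.07
```

Emit:
{"api": "arm_command", "payload": {"offset": [[-0.01, -0.0067, 0.0007], [-0.0093, -0.0076, 0.0007], [-0.0085, -0.0085, 0.0007], [-0.0075, -0.009, 0.0006], [-0.004, -0.006, 0.0006]], "dr": [[-0.02, 0, -5.6], [-0.02, 0, -5.6], [-0.02, 0, -5.6], [-0.02, 0, -5.6], [-0.02, 0, -4.5]], "fingers": [0, 0, 0, 0, 0]}}

```text
time: 11.17
ee_pos: [0.7001, -0.0433, 0.3422]
eef_rot: [-0.001, -0.185, 0.983, 0.0]
wrist_force: [0.4, 0.5, -2.1]
grip_width: 0.0079
```

```bash
python3 - <<'E'
from h import *
snap('wrist','w13')
plan([.7008,-.0444,.335],111,2)
crop('w13',280,180,370,285,5.7,'w13c')
E
```

```text
[-0.0, -0.0003, 0.0033], [-0.0, -0.0003, 0.0033], 
 each dr [0.03, -0.09, 0.31] from [ 0.7005 -0.0439  0.3416] yaw 111.61
```

View pics/w13c.png

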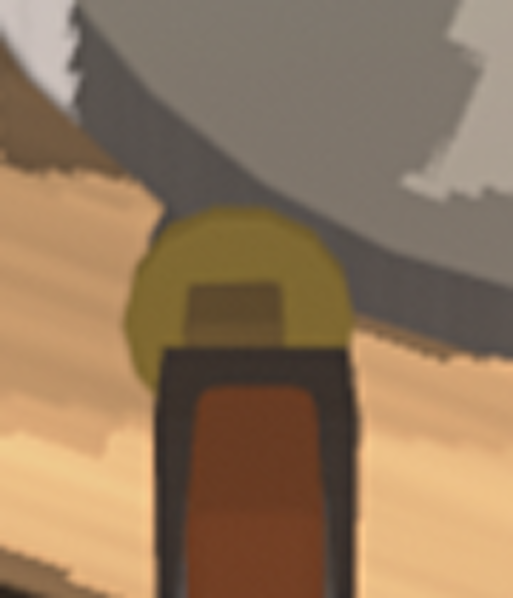

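```bash
python3 - <<'E'
from h import *
rel('w13',(160,350),(353,350),(188,284),(282,283),o=(280,180),sc=5.7)
E
```

```text
mouth [0.0015 0.0005 0.227 ] head [ 0.0004 -0.0022  0.2676] head-mouth mm [-1.06 -2.72 40.56] headw 0.01194705479365169 headyaw 112.1 tool 111.61 z mouth 0.11457721456428019 pos [ 0.70053344 -0.04389965  0.34157721]
```

Emit:
{"api": "arm_command", "payload": {"offset": [[-0.0006, -0.001, 0.004], [-0.0004, -0.0008, 0.006], [0, 0, 0.004], [0, 0, 0]], "dr": [[0, -0.05, 0], [0, -0.05, 0], [0, 0, 0], [0, 0, 0]], "fingers": [0, 0, 0, 0]}}

```text
time: 11.55
ee_pos: [0.702, -0.0451, 0.3247]
eef_rot: [-0.002, -0.183, 0.983, 0.001]
wrist_force: [-0.8, -0.6, -0.6]
grip_width: 0.0078
```

```bash
python3 - <<'E'
from h import *
snap('wrist','w14')
plan([.7025,-.0454,.325],111,1)
crop('w14',280,195,370,285,6.5,'w14c')
E
```

```text
[-0.0004, -0.0006, 0.0001], 
 each dr [0.13, -0.16, 0.14] from [ 0.7019 -0.045   0.3251] yaw 111.14
```

View pics/w14c.png

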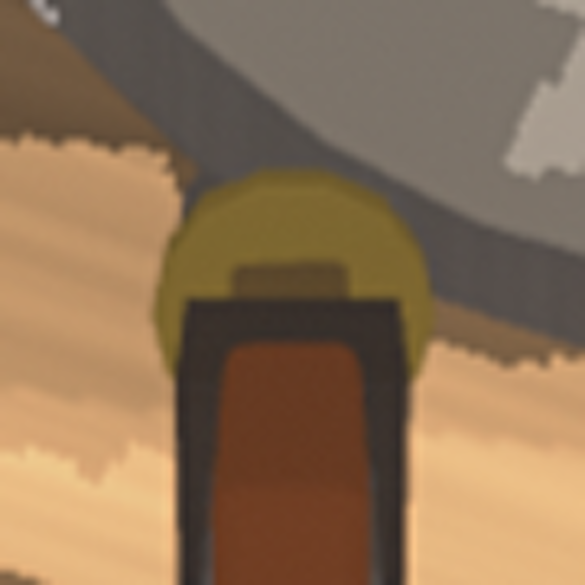

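```bash
python3 - <<'E'
from h import *
rel('w14',(182,300),(405,300),(232,266),(349,263))
E
```

```text
mouth [ 1.90e-03 -2.00e-04  2.27e-01] head [ 0.0015 -0.0005  0.2512] head-mouth mm [-0.4  -0.28 24.12] headw 0.012151334256872575 headyaw 112.7 tool 111.14 z mouth 0.09813327849322437 pos [ 0.70192886 -0.04503054  0.32513328]
```

Emit:
{"api": "arm_command", "payload": {"offset": [[-0.0003, -0.0002, 0.002], [0, 0, 0.002], [0, 0, 0.002], [0, 0, 0.001]], "dr": [[0, 0, -0.5], [0, 0, 0], [0, 0, 0], [0, 0, 0]], "fingers": [0, 0, 0, 0]}}

```text
time: 11.93
ee_pos: [0.7017, -0.0442, 0.3187]
eef_rot: [-0.001, -0.188, 0.982, 0.001]
wrist_force: [0.1, -0.3, -0.5]
grip_width: 0.0082
```

```bash
python3 st.py;  python3 - <<'E'
from h import *
snap('wrist','w15')
crop('w15',280,195,370,285,6.5,'w15c')
E
```

```text
11.9333 [ 0.7017 -0.0442  0.3187] [ 0.08 -0.35 -0.53] [-0.057  0.018 -0.012] 111.64 -0.44
```

View pics/w15c.png

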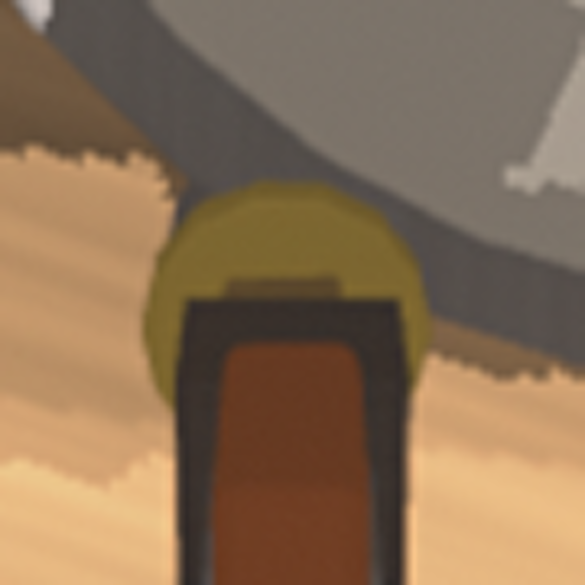

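```bash
python3 - <<'E'
from h import *
rel('w15',(182,300),(405,300),(226,281),(341,278))
E
```

```text
mouth [ 1.80e-03 -2.00e-04  2.27e-01] head [ 0.0019 -0.0012  0.2446] head-mouth mm [ 0.13 -0.99 17.62] headw 0.011640797540285705 headyaw 113.3 tool 111.64 z mouth 0.09162480232144646 pos [ 0.70168022 -0.04417705  0.3186248 ]
```

Emit:
{"api": "arm_command", "payload": {"offset": [[0, -0.0008, 0], [0, -0.0002, 0.0005], [0, 0, 0.0015]], "dr": [[0, 0, -0.3], [0, 0, 0], [0, 0, 0]], "fingers": [0, 0, 0]}}

```text
time: 12.23
ee_pos: [0.7021, -0.0451, 0.3172]
eef_rot: [-0.001, -0.19, 0.982, 0.001]
wrist_force: [-0.6, -0.0, -0.5]
grip_width: 0.0076
```

```bash
python3 st.py;  python3 - <<'E'
from h import *
snap('wrist','w16')
crop('w16',280,195,370,285,6.5,'w16c')
E
```

```text
12.2333 [ 0.7021 -0.0451  0.3172] [-0.61 -0.04 -0.55] [-0.014  0.001 -0.019] 111.96 -0.45
```

View pics/w16c.png

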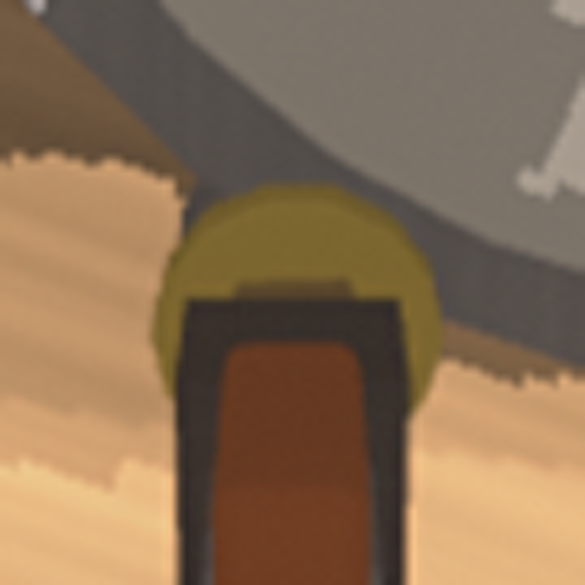

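```bash
python3 - <<'E'
from h import *
rel('w16',(182,300),(405,300),(236,285),(351,281))
E
```

```text
mouth [ 0.0015 -0.0003  0.227 ] head [ 1.900e-03 -2.000e-04  2.427e-01] head-mouth mm [ 0.41  0.02 15.65] headw 0.011564545883443196 headyaw 114.1 tool 111.96 z mouth 0.08965729218831439 pos [ 0.70204497 -0.04514814  0.31665729]
```

Emit:
{"api": "arm_command", "payload": {"offset": [[0, 0, 0.0015], [0, 0, 0.0015]], "dr": [[0, 0, 0], [0, 0, 0]], "fingers": [0, 0]}}

```text
time: 12.45
ee_pos: [0.7021, -0.0452, 0.3137]
eef_rot: [-0.001, -0.19, 0.982, 0.001]
wrist_force: [-0.4, -0.4, -1.6]
grip_width: 0.0076
```

```bash
python3 st.py
```

```text
12.45 [ 0.7021 -0.0452  0.3137] [-0.36 -0.39 -1.58] [-0.051 -0.006  0.012] 111.95 -0.45
```

Emit:
{"api": "arm_command", "payload": {"offset": [[0, 0, 0.002], [0, 0, 0.0015], [0, 0, 0.0005]], "dr": [[0, 0, 0], [0, 0, 0], [0, 0, 2]], "fingers": [0, 0, 0]}}

```text
time: 12.7
ee_pos: [0.702, -0.0453, 0.3088]
eef_rot: [-0.001, -0.173, 0.985, 0.001]
wrist_force: [-0.1, -0.1, -1.4]
grip_width: 0.0076
```

```bash
python3 st.py
```

```text
12.7 [ 0.702  -0.0453  0.3088] [-0.14 -0.08 -1.42] [-0.019  0.067 -0.08 ] 109.97 -0.41
```

Emit:
{"api": "arm_command", "payload": {"offset": [[0, 0, 0], [0, 0, 0]], "dr": [[0, 0, 2], [0, 0, 1.5]], "fingers": [0, 0]}}

```text
time: 12.87
ee_pos: [0.7019, -0.0453, 0.3081]
eef_rot: [-0.001, -0.142, 0.99, 0.001]
wrist_force: [0.3, -0.7, -1.2]
grip_width: 0.0078
```

```bash
python3 st.py
```

```text
12.8667 [ 0.7019 -0.0453  0.3081] [ 0.26 -0.69 -1.17] [-0.051  0.127 -0.001] 106.28 -0.35
```

Emit:
{"api": "arm_command", "payload": {"offset": [[0, 0, 0]], "dr": [[0, 0, 1]], "fingers": [0]}}

```text
time: 12.95
ee_pos: [0.7019, -0.0453, 0.3079]
eef_rot: [-0.001, -0.132, 0.991, 0.001]
wrist_force: [-0.1, 0.7, -0.1]
grip_width: 0.0075
```

```bash
python3 st.py
```

```text
12.95 [ 0.7019 -0.0453  0.3079] [-0.15  0.74 -0.14] [-0.137  0.011  0.008] 105.2 -0.33
```

Emit:
{"api": "arm_command", "payload": {"offset": [[0, 0, 0]], "dr": [[0, 0, 1]], "fingers": [0]}}

```text
time: 13.03
ee_pos: [0.7019, -0.0454, 0.3078]
eef_rot: [-0.002, -0.123, 0.992, 0.0]
wrist_force: [0.3, -0.2, -0.7]
grip_width: 0.0076
```

```bash
python3 st.py
```

```text
13.0333 [ 0.7019 -0.0454  0.3078] [ 0.32 -0.16 -0.72] [-0.19  -0.009  0.033] 104.13 -0.31
```

Emit:
{"api": "arm_command", "payload": {"offset": [[0, 0, 0]], "dr": [[0, 0, 1]], "fingers": [0]}}

```text
time: 13.12
ee_pos: [0.7019, -0.0454, 0.3077]
eef_rot: [-0.002, -0.114, 0.994, 0.0]
wrist_force: [-1.3, -0.8, -0.8]
grip_width: 0.0078
```

```bash
python3 st.py
```

```text
13.1167 [ 0.7019 -0.0454  0.3077] [-1.25 -0.81 -0.78] [-0.088  0.072  0.031] 103.06 -0.29
```

Emit:
{"api": "arm_command", "payload": {"offset": [[0, 0, 0]], "dr": [[0, 0, 1]], "fingers": [0]}}

```text
time: 13.2
ee_pos: [0.7019, -0.0455, 0.3077]
eef_rot: [-0.001, -0.104, 0.995, 0.0]
wrist_force: [0.4, -0.2, -0.1]
grip_width: 0.0079
```

```bash
python3 st.py
```

```text
13.2 [ 0.7019 -0.0455  0.3077] [ 0.42 -0.22 -0.08] [-0.163  0.012  0.125] 101.99 -0.27
```

Emit:
{"api": "arm_command", "payload": {"offset": [[0, 0, 0]], "dr": [[0, 0, 1]], "fingers": [0]}}

```text
time: 13.28
ee_pos: [0.7019, -0.0455, 0.3078]
eef_rot: [-0.001, -0.095, 0.995, 0.0]
wrist_force: [0.4, -0.8, -0.4]
grip_width: 0.0074
```

```bash
python3 st.py
```

```text
13.2833 [ 0.7019 -0.0455  0.3078] [ 0.44 -0.84 -0.41] [-0.171  0.101  0.13 ] 100.9 -0.25
```

Emit:
{"api": "arm_command", "payload": {"offset": [[0, -0.0001, 0], [0, -0.0001, 0], [0, -0.0001, 0], [0, -0.0001, 0], [0, -0.0001, 0]], "dr": [[0, 0, 6], [0, 0, 6], [0, 0, 6], [0, 0, 6], [0, 0, 6]], "fingers": [0, 0, 0, 0, 0]}}

```text
time: 13.7
ee_pos: [0.7018, -0.0466, 0.3077]
eef_rot: [-0.001, 0.178, 0.984, -0.001]
wrist_force: [-0.6, -1.4, -0.6]
grip_width: 0.0075
```

```bash
cat > st2.py <<'E'
from h import *
import sys
mx,my=float(sys.argv[1]),float(sys.argv[2])
s=status.read_state();t=A(yaw_y(s['eef_rot'])+90);g=np.array([mx-.0017*np.cos(t),my-.0017*np.sin(t),s['ee_pos'][2]])
print(s['time'],s['ee_pos'].round(4),s['wrist_force'].round(2),s['torque'].round(3),yaw_y(s['eef_rot']).round(2),s['joints'][5].round(2),'tool err mm',((R(s['eef_rot']).T@(g-s['ee_pos']))*1e3).round(2))
E
python3 st2.py .7002 -.0458
```

```text
13.7 [ 0.7018 -0.0466  0.3077] [-0.57 -1.44 -0.64] [-0.395  0.158  0.139] 69.51 0.29 tool err mm [ 0.11  0.18 -0.  ]
```

Emit:
{"api": "arm_command", "payload": {"offset": [[0, -5e-05, 0], [0, -8e-05, 0], [0, -8e-05, 0], [0, -8e-05, 0], [0, -8e-05, 0]], "dr": [[0, 0, 6], [0, 0, 6], [0, 0, 6], [0, 0, 6], [0, 0, 6]], "fingers": [0, 0, 0, 0, 0]}}

```text
time: 14.12
ee_pos: [0.7012, -0.0478, 0.3077]
eef_rot: [-0.001, 0.441, 0.898, -0.003]
wrist_force: [-1.8, -2.4, 0.4]
grip_width: 0.0077
```

```bash
python3 st2.py .7002 -.0458
```

```text
14.1167 [ 0.7012 -0.0478  0.3077] [-1.78 -2.37  0.38] [-0.276  0.311  0.132] 37.7 0.85 tool err mm [ 0.51  0.48 -0.  ]
```

Emit:
{"api": "arm_command", "payload": {"offset": [[0, -5e-05, 0], [0, -8e-05, 0], [0, -8e-05, 0], [0, -8e-05, 0], [0, -8e-05, 0]], "dr": [[0, 0, 6], [0, 0, 6], [0, 0, 6], [0, 0, 6], [0, 0, 6]], "fingers": [0, 0, 0, 0, 0]}}

```text
time: 14.53
ee_pos: [0.7, -0.0485, 0.3077]
eef_rot: [-0.001, 0.67, 0.743, -0.004]
wrist_force: [-1.7, 0.2, -0.1]
grip_width: 0.0077
```

```bash
python3 st2.py .7002 -.0458
```

```text
14.5333 [ 0.7    -0.0485  0.3077] [-1.68  0.2  -0.13] [-0.171  0.328 -0.008] 5.91 1.4 tool err mm [ 0.96  0.47 -0.01]
```

Emit:
{"api": "arm_command", "payload": {"offset": [[0.0001, 0, 0], [0.0001, 0, 0], [0.0001, 0, 0], [0.0001, 0, 0], [0.0001, 0, 0]], "dr": [[0, 0, 6], [0, 0, 6], [0, 0, 6], [0, 0, 6], [0, 0, 6]], "fingers": [0, 0, 0, 0, 0]}}

```text
time: 14.95
ee_pos: [0.699, -0.0482, 0.3077]
eef_rot: [-0.0, 0.847, 0.531, -0.006]
wrist_force: [-2.1, -0.6, 0.6]
grip_width: 0.0079
```

```bash
python3 st2.py .7002 -.0458
```

```text
14.95 [ 0.699  -0.0482  0.3077] [-2.09 -0.61  0.57] [-0.063  0.436  0.069] -25.86 1.95 tool err mm [ 0.96  0.09 -0.01]
```

Emit:
{"api": "arm_command", "payload": {"offset": [[0.0001, 0, 0], [0.0001, 0, 0], [0.0001, 0, 0], [0.0001, 0, 0], [0.0001, 0, 0]], "dr": [[0, 0, 6], [0, 0, 6], [0, 0, 6], [0, 0, 6], [0, 0, 6]], "fingers": [0, 0, 0, 0, 0]}}

```text
time: 15.37
ee_pos: [0.6982, -0.0473, 0.3077]
eef_rot: [0.0, 0.96, 0.279, -0.007]
wrist_force: [-2.0, 0.9, -0.2]
grip_width: 0.0078
```

```bash
python3 st2.py .7002 -.0458
```

```text
15.3667 [ 0.6982 -0.0473  0.3077] [-1.96  0.9  -0.16] [0.128 0.328 0.092] -57.59 2.51 tool err mm [ 0.83 -0.19 -0.01]
```

Emit:
{"api": "arm_command", "payload": {"offset": [[0.0001, 0, 0], [0.0001, 0, 0], [0.0001, 0, 0]], "dr": [[0, 0, 6], [0, 0, 6], [0, 0, 5.5]], "fingers": [0, 0, 0]}}

```text
time: 15.62
ee_pos: [0.6979, -0.0466, 0.3078]
eef_rot: [0.0, 0.993, 0.121, -0.008]
wrist_force: [-1.5, 0.7, -1.3]
grip_width: 0.0077
```

```bash
python3 st2.py .7002 -.0458
```

```text
15.6167 [ 0.6979 -0.0466  0.3078] [-1.54  0.73 -1.32] [0.192 0.263 0.096] -76.13 2.83 tool err mm [ 0.72 -0.28 -0.01]
```

Emit:
{"api": "arm_command", "payload": {"offset": [[0, 0, 0]], "dr": [[0, 0, 1.2]], "fingers": [0]}}

```text
time: 15.7
ee_pos: [0.6978, -0.0465, 0.3078]
eef_rot: [0.0, 0.994, 0.107, -0.008]
wrist_force: [-1.1, 0.2, -0.2]
grip_width: 0.0077
```

```bash
python3 st2.py .7002 -.0458
```

```text
15.7 [ 0.6978 -0.0465  0.3078] [-1.12  0.16 -0.18] [0.087 0.134 0.139] -77.7 2.86 tool err mm [ 0.79 -0.15 -0.01]
```

Emit:
{"api": "arm_command", "payload": {"offset": [[0, 0, 0], [0, 0, 0], [0, 0, -0.002], [0, 0, -0.006], [0, 0, -0.01]], "dr": [[0, 0, -4], [0, 0, -3.5], [0, 0, 0], [0, 0, 0], [0, 0, 0]], "fingers": [0, 0, 0, 0, 0]}}

```text
time: 16.12
ee_pos: [0.6978, -0.0462, 0.3243]
eef_rot: [-0.001, 0.985, 0.17, -0.01]
wrist_force: [-0.3, 0.4, -0.6]
grip_width: 0.0075
```

Emit:
{"api": "arm_command", "payload": {"offset": [[0, 0, -0.012], [0, 0, -0.006], [0, 0, 0]], "dr": [[0, 0, 0], [0, 0, 0], [0, 0, 0]], "fingers": [0, 0, 0]}}

```text
time: 16.37
ee_pos: [0.6982, -0.046, 0.3475]
eef_rot: [-0.001, 0.986, 0.168, -0.008]
wrist_force: [-0.2, 0.1, -0.9]
grip_width: 0.0079
```

```bash
python3 st.py;python3 - <<'E'
from h import *
snap('wrist','w17')
crop('w17',280,180,370,285,5.7,'w17c')
E
```

```text
16.3667 [ 0.6982 -0.046   0.3475] [-0.19  0.09 -0.85] [-0.    -0.031  0.041] -70.69 2.74
```

View pics/w17.png

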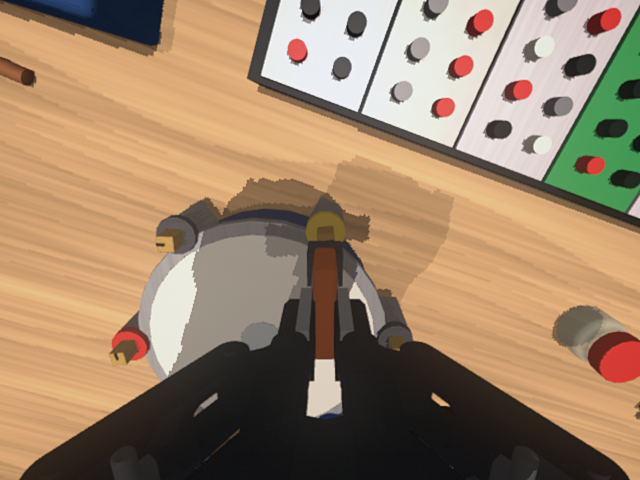

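View pics/w17c.png

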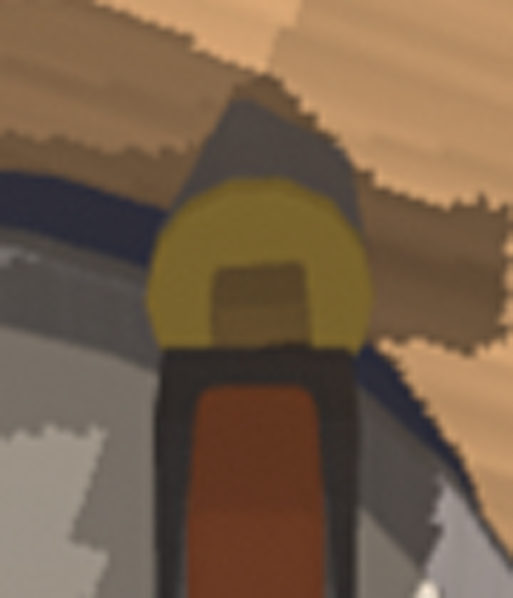

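```bash
python3 - <<'E'
from h import *
rel('w17',(160,350),(355,350),(211,268),(304,263),o=(280,180),sc=5.7)
plan([.5206,-.1136,.3475],21.5,15)
E
```

```text
mouth [0.0053 0.0009 0.2268] head [0.0049 0.001  0.2729] head-mouth mm [-0.35  0.08 46.15] headw 0.012054777142787952 headyaw -67.3 tool -70.68 z mouth 0.12007812575958096 pos [ 0.69825361 -0.04604203  0.34707813]
[-0.0127, 0.0003, 0.0002], [-0.0126, -0.001, 0.0002], [-0.0124, -0.0024, 0.0002], [-0.0121, -0.0037, 0.0001], [-0.0117, -0.005, 0.0001], [-0.0111, -0.0062, 0.0001], [-0.0103, -0.0073, 0.0001], [-0.0095, -0.0084, 0.0001], [-0.0085, -0.0094, 0.0001], [-0.0075, -0.0102, 0.0001], [-0.0063, -0.011, 0.0], [-0.0051, -0.0116, 0.0], [-0.0039, -0.0121, 0.0], [-0.0026, -0.0124, -0.0], [-0.0012, -0.0126, -0.0], 
 each dr [-0.06, 0.04, -6.15] from [ 0.6983 -0.046   0.3471] yaw -70.68
```

Emit:
{"api": "arm_command", "payload": {"offset": [[-0.0127, 0.0003, 0], [-0.0126, -0.001, 0], [-0.0124, -0.0024, 0], [-0.0121, -0.0037, 0], [-0.0117, -0.005, 0]], "dr": [[-0.06, 0.04, -6], [-0.06, 0.04, -6], [-0.06, 0.04, -6], [-0.06, 0.04, -6], [-0.06, 0.04, -6]], "fingers": [0, 0, 0, 0, 0]}}

```text
time: 16.83
ee_pos: [0.6386, -0.068, 0.3452]
eef_rot: [-0.001, 0.905, 0.425, -0.006]
wrist_force: [-0.7, 0.4, -1.3]
grip_width: 0.0078
```

Emit:
{"api": "arm_command", "payload": {"offset": [[-0.0111, -0.0062, 0], [-0.0103, -0.0073, 0], [-0.0095, -0.0084, 0], [-0.0085, -0.0094, 0], [-0.0075, -0.0102, 0]], "dr": [[-0.06, 0.04, -6], [-0.06, 0.04, -6], [-0.06, 0.04, -6], [-0.06, 0.04, -6], [-0.06, 0.04, -6]], "fingers": [0, 0, 0, 0, 0]}}

```text
time: 17.25
ee_pos: [0.5761, -0.0918, 0.3438]
eef_rot: [-0.002, 0.756, 0.654, -0.003]
wrist_force: [0.3, -0.8, -1.3]
grip_width: 0.0083
```

```bash
python3 - <<'E'
from h import *
plan([.5206,-.1136,.3425],21.5,5)
E
```

```text
[-0.0059, -0.0104, 0.0003], [-0.0048, -0.0109, 0.0003], [-0.0036, -0.0114, 0.0003], [-0.0024, -0.0117, 0.0003], [-0.0012, -0.0119, 0.0003], 
 each dr [-0.08, 0.01, -5.96] from [ 0.5761 -0.0918  0.3438] yaw -8.28
```

Emit:
{"api": "arm_command", "payload": {"offset": [[-0.0059, -0.0104, 0.0003], [-0.0048, -0.0109, 0.0003], [-0.0036, -0.0114, 0.0003], [-0.0024, -0.011, 0.0003], [-0.0008, -0.007, 0]], "dr": [[-0.08, 0.01, -6], [-0.08, 0.01, -6], [-0.08, 0.01, -6], [-0.08, 0.01, -6], [-0.08, 0.01, -4]], "fingers": [0, 0, 0, 0, 0]}}

```text
time: 17.67
ee_pos: [0.522, -0.1131, 0.3414]
eef_rot: [-0.001, 0.565, 0.825, -0.0]
wrist_force: [0.9, -0.5, -0.7]
grip_width: 0.0079
```

```bash
python3 - <<'E'
from h import *
snap('wrist','w18')
plan([.5206,-.1136,.335],21.5,2)
crop('w18',280,180,370,285,5.7,'w18c')
E
```

```text
[0.0001, -0.0004, 0.0033], [0.0001, -0.0004, 0.0033], 
 each dr [-0.03, -0.02, -0.1] from [ 0.5214 -0.1134  0.3416] yaw 21.31
```

View pics/w18c.png

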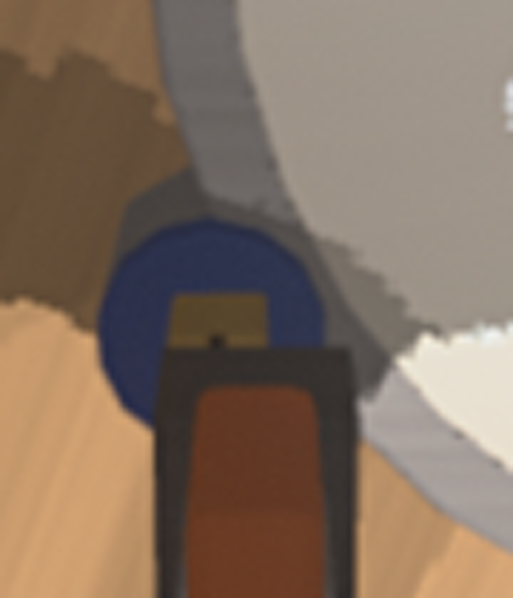

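```bash
python3 - <<'E'
from h import *
rel('w18',(160,350),(355,350),(174,295),(268,292),o=(280,180),sc=5.7)
E
```

```text
mouth [0.003 0.003 0.227] head [ 0.0006 -0.0015  0.2676] head-mouth mm [-2.41 -4.58 40.57] headw 0.011931834740307614 headyaw 23.1 tool 21.31 z mouth 0.11456634780333722 pos [ 0.52137407 -0.11344247  0.34156635]
```

Emit:
{"api": "arm_command", "payload": {"offset": [[-0.0006, -0.0006, 0.004], [-0.0003, -0.0004, 0.006], [0, 0, 0.004], [0, 0, 0]], "dr": [[-0.03, -0.02, -0.3], [0, 0, 0], [0, 0, 0], [0, 0, 0]], "fingers": [0, 0, 0, 0]}}

```text
time: 18.05
ee_pos: [0.521, -0.1146, 0.3258]
eef_rot: [-0.0, 0.565, 0.825, 0.0]
wrist_force: [-1.1, 0.4, -1.1]
grip_width: 0.0079
```

```bash
python3 - <<'E'
from h import *
snap('wrist','w19')
plan([.5206,-.1136,.325],21.5,1)
crop('w19',280,195,370,285,6.5,'w19c')
E
```

```text
[0.0011, -0.0001, 0.0011], 
 each dr [-0.0, -0.01, -0.34] from [ 0.5211 -0.1146  0.3261] yaw 21.16
```

View pics/w19c.png

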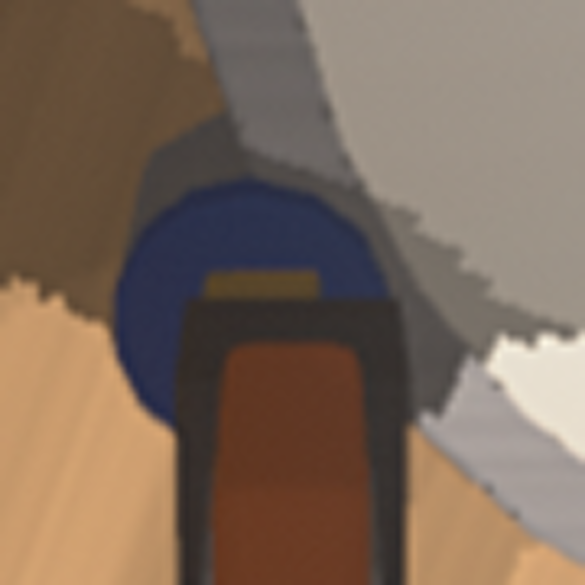

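```bash
python3 - <<'E'
from h import *
rel('w19',(182,300),(405,300),(205,275),(321,271))
E
```

```text
mouth [0.0031 0.0022 0.227 ] head [ 0.0015 -0.0009  0.2521] head-mouth mm [-1.65 -3.15 25.05] headw 0.012127167414680054 headyaw 23.3 tool 21.16 z mouth 0.09905509156282646 pos [ 0.52108243 -0.11456791  0.32605509]
```

Emit:
{"api": "arm_command", "payload": {"offset": [[-0.0014, -0.0026, 0], [0, 0, 0], [0, 0, 0]], "dr": [[0, 0, -0.5], [0, 0, 0], [0, 0, 0]], "fingers": [0, 0, 0]}}

```text
time: 18.35
ee_pos: [0.5196, -0.1167, 0.3255]
eef_rot: [-0.0, 0.562, 0.827, -0.0]
wrist_force: [0.2, 0.2, -1.2]
grip_width: 0.008
```

```bash
python3 - <<'E'
from h import *
snap('wrist','w20')
plan([.5206,-.1136,.325],21.5,1)
crop('w20',280,195,370,285,6.5,'w20c')
E
```

```text
[0.0025, 0.0021, 0.0005], 
 each dr [-0.04, -0.04, 0.16] from [ 0.5196 -0.1167  0.3255] yaw 21.66
```

View pics/w20c.png

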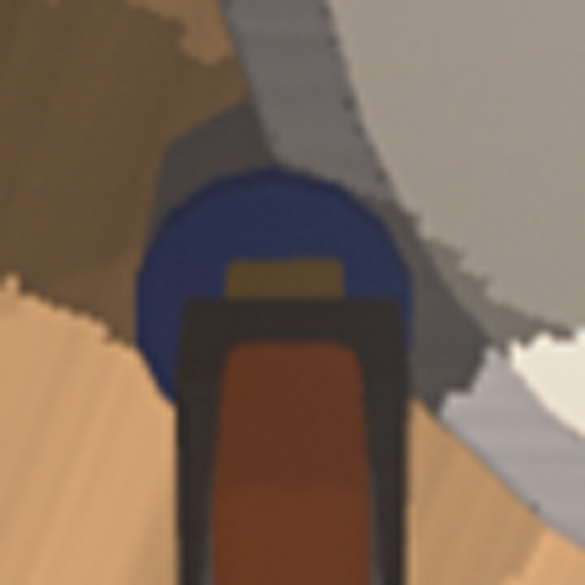

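```bash
python3 - <<'E'
from h import *
rel('w20',(182,300),(405,300),(226,264),(344,261))
E
```

```text
mouth [0.0031 0.0022 0.227 ] head [0.0028 0.0014 0.2516] head-mouth mm [-0.32 -0.85 24.55] headw 0.012295203883373566 headyaw 23.3 tool 21.66 z mouth 0.09854964888988896 pos [ 0.519607   -0.11666665  0.32554965]
```

Emit:
{"api": "arm_command", "payload": {"offset": [[-0.0003, -0.0008, 0.001], [0, 0, 0.002], [0, 0, 0.002], [0, 0, 0.001]], "dr": [[0, 0, -0.4], [0, 0, 0], [0, 0, 0], [0, 0, 0]], "fingers": [0, 0, 0, 0]}}

```text
time: 18.73
ee_pos: [0.5191, -0.1173, 0.3196]
eef_rot: [0.0, 0.559, 0.829, 0.0]
wrist_force: [0.1, 0.8, -1.8]
grip_width: 0.0079
```

```bash
python3 st.py; python3 - <<'E'
from h import *
snap('wrist','w21')
crop('w21',280,195,370,285,6.5,'w21c')
E
```

```text
18.7333 [ 0.5191 -0.1173  0.3196] [ 0.13  0.84 -1.78] [ 0.009 -0.047 -0.011] 22.09 0.96
```

View pics/w21c.png

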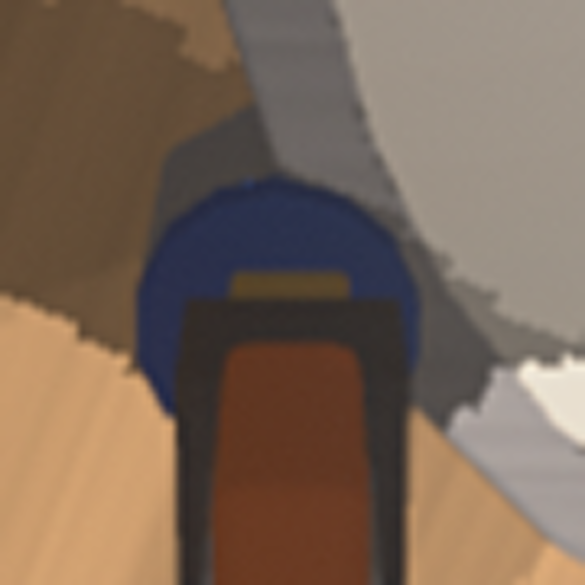

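```bash
python3 - <<'E'
from h import *
rel('w21',(182,300),(405,300),(231,276),(350,273))
E
```

```text
mouth [0.003  0.0023 0.227 ] head [0.0033 0.002  0.2455] head-mouth mm [ 0.38 -0.27 18.45] headw 0.01208811677591485 headyaw 23.7 tool 22.09 z mouth 0.09245287208357275 pos [ 0.51911321 -0.11730269  0.31945287]
```

Emit:
{"api": "arm_command", "payload": {"offset": [[0.0003, -0.0003, 0.001], [0, 0, 0.0015], [0, 0, 0.001]], "dr": [[0, 0, 0], [0, 0, 0], [0, 0, 0]], "fingers": [0, 0, 0]}}

```text
time: 19.03
ee_pos: [0.5187, -0.1171, 0.3157]
eef_rot: [-0.0, 0.559, 0.829, 0.0]
wrist_force: [-0.4, 0.7, -0.8]
grip_width: 0.008
```

```bash
python3 st.py; python3 - <<'E'
from h import *
snap('wrist','w22')
crop('w22',280,195,370,285,6.5,'w22c')
E
```

```text
19.0333 [ 0.5187 -0.1171  0.3157] [-0.39  0.69 -0.81] [-0.027  0.005  0.011] 22.08 0.96
```

View pics/w22c.png

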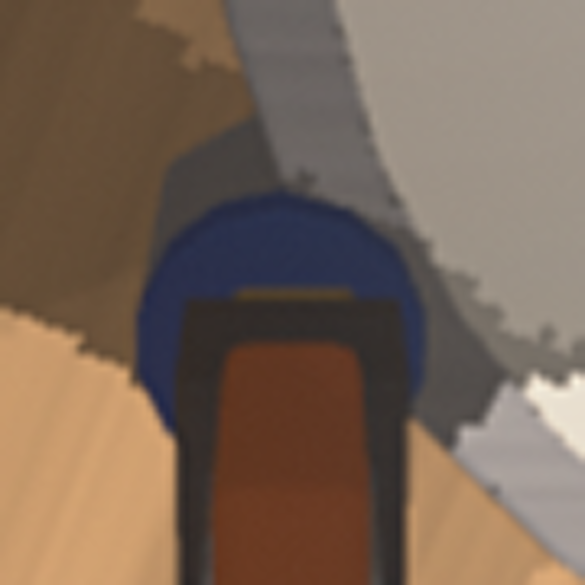

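Emit:
{"api": "arm_command", "payload": {"offset": [[0, 0, 0.0015], [0, 0, 0.0015]], "dr": [[0, 0, 0], [0, 0, 0]], "fingers": [0, 0]}}

```text
time: 19.25
ee_pos: [0.5187, -0.1171, 0.3125]
eef_rot: [0.0, 0.559, 0.829, 0.0]
wrist_force: [-0.2, -0.0, -0.9]
grip_width: 0.0077
```

```bash
python3 st.py
```

```text
19.25 [ 0.5187 -0.1171  0.3125] [-0.22 -0.01 -0.94] [ 0.006 -0.016 -0.008] 22.08 0.96
```

Emit:
{"api": "arm_command", "payload": {"offset": [[0, 0, 0.0015], [0, 0, 0.0013], [0, 0, 0.0003]], "dr": [[0, 0, 0], [0, 0, 0], [0, 0, 2]], "fingers": [0, 0, 0]}}

```text
time: 19.5
ee_pos: [0.5187, -0.1171, 0.3087]
eef_rot: [-0.0, 0.573, 0.82, 0.0]
wrist_force: [-1.4, -0.1, -0.8]
grip_width: 0.008
```

```bash
python3 st.py
```

```text
19.5 [ 0.5187 -0.1171  0.3087] [-1.42 -0.09 -0.82] [ 0.057 -0.017 -0.032] 20.11 1.0
```

Emit:
{"api": "arm_command", "payload": {"offset": [[0, 0, 0], [0, 0, 0]], "dr": [[0, 0, 2], [0, 0, 1.5]], "fingers": [0, 0]}}

```text
time: 19.67
ee_pos: [0.5186, -0.1171, 0.3083]
eef_rot: [-0.0, 0.599, 0.801, -0.0]
wrist_force: [0.1, 0.3, -1.6]
grip_width: 0.0078
```

```bash
python3 st.py
```

```text
19.6667 [ 0.5186 -0.1171  0.3083] [ 0.06  0.35 -1.63] [0.025 0.05  0.043] 16.42 1.06
```

Emit:
{"api": "arm_command", "payload": {"offset": [[0, 0, 0]], "dr": [[0, 0, 1]], "fingers": [0]}}

```text
time: 19.75
ee_pos: [0.5186, -0.1171, 0.3082]
eef_rot: [-0.0, 0.606, 0.795, -0.0]
wrist_force: [-0.3, -0.4, -0.4]
grip_width: 0.008
```

```bash
python3 st.py
```

```text
19.75 [ 0.5186 -0.1171  0.3082] [-0.31 -0.39 -0.41] [0.012 0.009 0.022] 15.34 1.08
```

Emit:
{"api": "arm_command", "payload": {"offset": [[0, 0, 0]], "dr": [[0, 0, 1]], "fingers": [0]}}

```text
time: 19.83
ee_pos: [0.5186, -0.117, 0.3081]
eef_rot: [-0.0, 0.614, 0.79, -0.0]
wrist_force: [-0.1, -0.4, -0.3]
grip_width: 0.008
```

```bash
python3 st.py
```

```text
19.8333 [ 0.5186 -0.117   0.3081] [-0.09 -0.38 -0.33] [ 0.058  0.116 -0.002] 14.28 1.1
```

Emit:
{"api": "arm_command", "payload": {"offset": [[0, 0, 0]], "dr": [[0, 0, 1]], "fingers": [0]}}

```text
time: 19.92
ee_pos: [0.5185, -0.117, 0.308]
eef_rot: [-0.001, 0.621, 0.784, -0.0]
wrist_force: [-1.2, 0.5, -0.9]
grip_width: 0.0078
```

```bash
python3 st.py
```

```text
19.9167 [ 0.5185 -0.117   0.308 ] [-1.16  0.55 -0.95] [0.026 0.113 0.037] 13.2 1.12
```

Emit:
{"api": "arm_command", "payload": {"offset": [[0, 0, 0]], "dr": [[0, 0, 1]], "fingers": [0]}}

```text
time: 20.0
ee_pos: [0.5185, -0.117, 0.308]
eef_rot: [-0.001, 0.628, 0.778, -0.0]
wrist_force: [-0.1, 0.2, -1.9]
grip_width: 0.0081
```

```bash
python3 st.py
```

```text
20.0 [ 0.5185 -0.117   0.308 ] [-0.06  0.22 -1.94] [0.026 0.111 0.051] 12.13 1.14
```

Emit:
{"api": "arm_command", "payload": {"offset": [[0, 0, 0]], "dr": [[0, 0, 1]], "fingers": [0]}}

```text
time: 20.08
ee_pos: [0.5185, -0.117, 0.308]
eef_rot: [-0.001, 0.636, 0.772, -0.0]
wrist_force: [-0.4, -0.9, -0.4]
grip_width: 0.0081
```

```bash
python3 st.py
```

```text
20.0833 [ 0.5185 -0.117   0.308 ] [-0.39 -0.93 -0.39] [-0.011  0.135  0.093] 11.05 1.16
```

Emit:
{"api": "arm_command", "payload": {"offset": [[0, -0.0001, 0], [0, -0.0001, 0], [0, -0.0001, 0], [0, -0.0001, 0], [0, -0.0001, 0]], "dr": [[0, 0, 6], [0, 0, 6], [0, 0, 6], [0, 0, 6], [0, 0, 6]], "fingers": [0, 0, 0, 0, 0]}}

```text
time: 20.5
ee_pos: [0.5174, -0.1169, 0.308]
eef_rot: [-0.001, 0.821, 0.571, -0.001]
wrist_force: [-2.1, 0.6, 0.5]
grip_width: 0.0078
```

```bash
python3 st2.py .5182 -.1153
```

```text
20.5 [ 0.5174 -0.1169  0.308 ] [-2.08  0.63  0.47] [0.141 0.394 0.136] -20.3 1.7 tool err mm [ 0.11  0.21 -0.  ]
```

Emit:
{"api": "arm_command", "payload": {"offset": [[0, -5e-05, 0], [0, -8e-05, 0], [0, -8e-05, 0], [0, -8e-05, 0], [0, -8e-05, 0]], "dr": [[0, 0, 6], [0, 0, 6], [0, 0, 6], [0, 0, 6], [0, 0, 6]], "fingers": [0, 0, 0, 0, 0]}}

```text
time: 20.92
ee_pos: [0.5162, -0.1162, 0.308]
eef_rot: [-0.002, 0.946, 0.325, -0.002]
wrist_force: [-0.8, 0.7, 0.1]
grip_width: 0.0076
```

```bash
python3 st2.py .5182 -.1153
```

```text
20.9167 [ 0.5162 -0.1162  0.308 ] [-0.78  0.7   0.14] [0.298 0.341 0.148] -52.03 2.26 tool err mm [ 0.42  0.48 -0.  ]
```

Remaining is 25°.

Emit:
{"api": "arm_command", "payload": {"offset": [[0.0001, 0, 0], [0.0001, 0, 0], [0.0001, 0, 0], [0, 0, 0]], "dr": [[0, 0, 6], [0, 0, 6], [0, 0, 6], [0, 0, 5]], "fingers": [0, 0, 0, 0]}}

```text
time: 21.25
ee_pos: [0.5159, -0.1155, 0.308]
eef_rot: [-0.002, 0.993, 0.118, -0.003]
wrist_force: [-1.8, 2.2, 0.7]
grip_width: 0.0079
```

```bash
python3 st2.py .5182 -.1153
```

```text
21.25 [ 0.5159 -0.1155  0.308 ] [-1.82  2.24  0.7 ] [0.365 0.268 0.063] -76.41 2.68 tool err mm [ 0.59  0.4  -0.01]
```

Emit:
{"api": "arm_command", "payload": {"offset": [[0, 0, 0]], "dr": [[0, 0, 0.9]], "fingers": [0]}}

```text
time: 21.33
ee_pos: [0.5158, -0.1153, 0.308]
eef_rot: [-0.003, 0.994, 0.108, -0.004]
wrist_force: [-1.1, 1.3, -0.9]
grip_width: 0.0079
```

```bash
python3 st2.py .5182 -.1153
```

```text
21.3333 [ 0.5158 -0.1153  0.308 ] [-1.07  1.29 -0.86] [0.25  0.208 0.052] -77.59 2.7 tool err mm [ 0.64  0.52 -0.01]
```

Emit:
{"api": "arm_command", "payload": {"offset": [[0, 0, 0], [0, 0, 0], [0, 0, -0.002], [0, 0, -0.006], [0, 0, -0.01]], "dr": [[0, 0, -4], [0, 0, -3.5], [0, 0, 0], [0, 0, 0], [0, 0, 0]], "fingers": [0, 0, 0, 0, 0]}}

```text
time: 21.75
ee_pos: [0.5157, -0.1154, 0.3252]
eef_rot: [-0.003, 0.984, 0.176, -0.005]
wrist_force: [-1.2, -0.5, -0.3]
grip_width: 0.008
```

Emit:
{"api": "arm_command", "payload": {"offset": [[0, 0, -0.012], [0, 0, -0.012], [0, 0, -0.006], [0, 0, 0]], "dr": [[0, 0, 0], [0, 0, 0], [0, 0, 0], [0, 0, 0]], "fingers": [0, 0, 0, 0]}}

```text
time: 22.08
ee_pos: [0.5163, -0.1157, 0.3624]
eef_rot: [-0.002, 0.985, 0.175, -0.002]
wrist_force: [-0.0, -1.0, -0.7]
grip_width: 0.0082
```

```bash
python3 st.py;python3 - <<'E'
from h import *
snap('wrist','w23')
E
```

```text
22.0833 [ 0.5163 -0.1157  0.3624] [-0.04 -1.05 -0.75] [-0.006 -0.035  0.015] -69.85 2.57
```

View pics/w23.png

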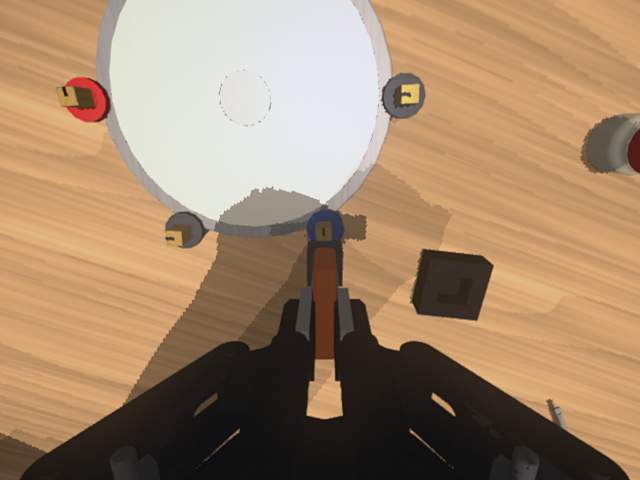

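```bash
python3 - <<'E'
from h import *
im=cv2.imread('pics/w23.png')
t=[]
for (u,v) in [(70,97),(323,228),(178,235),(409,95)]:
    t.append(cv2.resize(im[v-17:v+17,u-17:u+17],(340,340),interpolation=cv2.INTER_CUBIC))
cv2.imwrite('pics/w23m.png',cv2.resize(np.vstack([np.hstack(t[:2]),np.hstack(t[2:])]),(600,600)))
E
```

```text
(no output)
```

View pics/w23m.png

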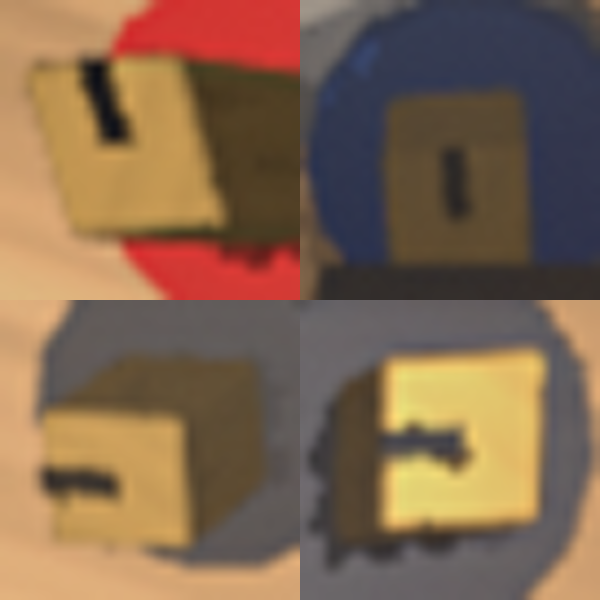

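```bash
python3 - <<'E'
from h import *
d=load('w23');k=300/34
def yaws(o,c,t):
    q=np.array([px2w(d,o[0]+(p[0]-t[0])/k-.5,o[1]+(p[1]-t[1])/k-.5,.092)[:2] for p in c]);e=np.diff(np.vstack([q,q[:1]]),axis=0)
    print((np.linalg.norm(e,axis=1)*1e3).round(1),(np.rad2deg(np.arctan2(e[:,1],e[:,0]))%90).round(1),q.mean(0))
yaws((53,80),[(28,68),(185,58),(222,225),(75,235)],(0,0))
yaws((161,218),[(42,412),(182,415),(192,545),(55,540)],(0,300))
yaws((392,78),[(383,352),(545,350),(537,520),(380,528)],(300,300))
yaws((306,211),[(386,150),(525,148),(531,265),(388,265)],(300,0))
# holder corners & plan
P=[px2w(d,u,v,.026) for u,v in [(424,250),(492,262),(478,320),(413,309)]];print(np.mean(P,0));P=np.array(P)
e=np.diff(np.vstack([P,P[:1]]),axis=0);print(np.rad2deg(np.arctan2(e[:,1],e[:,0]))%90)
plan([.4877,-.2598,.3624],102.4,1)
E
```

```text
[11.7 11.4 11.1 11.4] [23.5 20.7 23.8 23.4] [0.5508452  0.07573166]
[11.6 11.5 11.5 11.3] [19.  16.8 18.1 17.3] [ 0.47924622 -0.01024755]
[11.7 11.5 11.5 11.9] [20.9 22.4 22.9 23.2] [ 0.62927017 -0.13209731]
[11.5 10.3 12.  10.1] [21.2 23.4 20.3 20.7] [ 0.52029957 -0.11280378]
[ 0.49308515 -0.2571192   0.026     ]
[ 9.81132392 16.4095424   9.65662552 15.57445964]
[-0.0765, 0.1255, -0.0007], 
 each dr [-0.35, -0.41, -172.25] from [ 0.5163 -0.1157  0.362 ] yaw -69.85
```

```bash
python3 - <<'E'
from h import *
plan([.4847,-.262,.350],-77.5,5)
E
```

```text
[-0.016, 0.0253, 0.0023], [-0.0153, 0.0257, 0.0023], [-0.0146, 0.0261, 0.0024], [-0.0139, 0.0265, 0.0024], [-0.0132, 0.0269, 0.0024], 
 each dr [-0.05, 0.05, 1.53] from [ 0.5163 -0.1157  0.362 ] yaw -69.85
```

Emit:
{"api": "arm_command", "payload": {"offset": [[-0.016, 0.0253, 0], [-0.0153, 0.0257, 0], [-0.0146, 0.0261, 0.002], [-0.0135, 0.025, 0.003], [-0.01, 0.018, 0.004]], "dr": [[-0.05, 0.05, 1.5], [-0.05, 0.05, 1.5], [-0.05, 0.05, 1.5], [-0.05, 0.05, 1.5], [-0.05, 0.05, 1.3]], "fingers": [0, 0, 0, 0, 0]}}

```text
time: 22.55
ee_pos: [0.4861, -0.2521, 0.3524]
eef_rot: [-0.0, 0.994, 0.113, 0.001]
wrist_force: [-1.5, -0.5, -1.3]
grip_width: 0.0077
```

```bash
python3 - <<'E'
from h import *
plan([.4847,-.262,.300],-77.5,3)
E
```

```text
[-0.0012, 0.0031, 0.0175], [-0.0012, 0.0031, 0.0175], [-0.0012, 0.0031, 0.0175], 
 each dr [-0.01, -0.04, 0.16] from [ 0.4861 -0.2521  0.3524] yaw -77.03
```

Emit:
{"api": "arm_command", "payload": {"offset": [[-0.001, 0.0035, 0.012], [-0.001, 0.002, 0.016], [0, 0, 0.01], [0, 0, 0]], "dr": [[0, 0, 0.3], [0, 0, 0], [0, 0, 0], [0, 0, 0]], "fingers": [0, 0, 0, 0]}}

```text
time: 22.88
ee_pos: [0.484, -0.2616, 0.3098]
eef_rot: [-0.001, 0.994, 0.107, -0.0]
wrist_force: [-0.7, 0.9, -1.3]
grip_width: 0.0079
```

```bash
python3 - <<'E'
from h import *
snap('wrist','w24')
plan([.4847,-.262,.260],-77.5,1)
crop('w24',220,130,430,290,3.7,'w24c')
E
```

```text
[0.0005, 0.0007, 0.0506], 
 each dr [-0.07, -0.03, -0.24] from [ 0.484  -0.2615  0.3106] yaw -77.74
```

View pics/w24c.png

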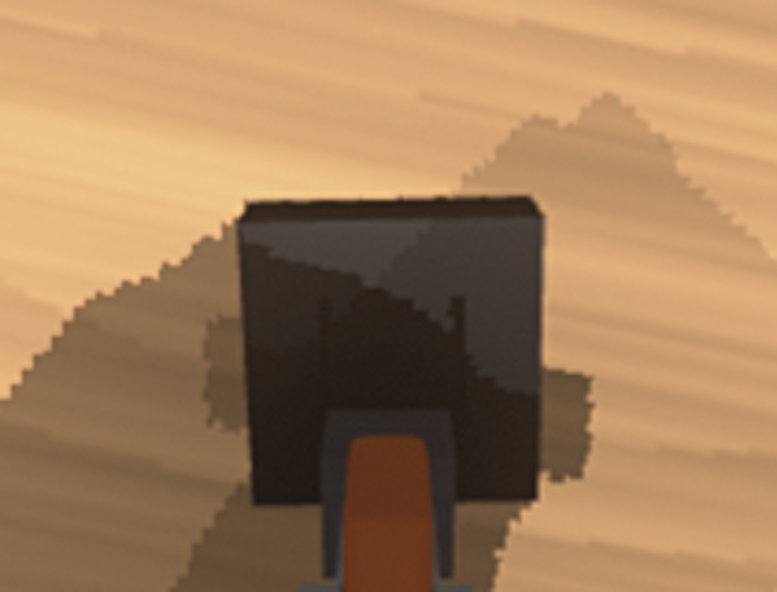

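```bash
python3 - <<'E'
from h import *
d=load('w24');s=status.read_state();g=lambda p,z:px2w(d,220+p[0]/3.7-.5,130+p[1]/3.7-.5,z)
H=np.array([g(p,.026) for p in [(240,222),(543,215),(538,500),(253,505)]]);h=intool(s,H.mean(0))
zm=s['ee_pos'][2]-.227
L,Q=g((322,410),zm),g((455,410),zm);m=intool(s,(L+Q)/2)-[.01,0,0]
print('holder',h,H.mean(0),'mouth',m,np.linalg.norm(L-Q),'diff',(h-m)*1e3)
for i in range(4):
    v=H[(i+1)%4]-H[i];print(np.linalg.norm(v),np.rad2deg(np.arctan2(v[1],v[0])))
E
```

```text
holder [0.00585283 0.00171503 0.28463591] [ 0.49017413 -0.26152163  0.026     ] mouth [0.00588416 0.00062839 0.22700669] 0.021646001505746595 diff [-3.13282223e-02  1.08664133e+00  5.76292236e+01]
0.06082844105197266 -76.33975457705823
0.06188012434510876 -166.4670284559849
0.06158854376442398 103.43635239627137
0.061645832264769364 12.826429657223011
```

Emit:
{"api": "arm_command", "payload": {"offset": [[0, 0.0007, 0.012], [0, 0, 0.018], [0, 0, 0.016], [0, 0, 0.008], [0, 0, 0]], "dr": [[-0.05, -0.03, -0.5], [0, 0, 0], [0, 0, 0], [0, 0, 0], [0, 0, 0]], "fingers": [0, 0, 0, 0, 0]}}

```text
time: 23.35
ee_pos: [0.4858, -0.2594, 0.2552]
eef_rot: [0.001, 0.993, 0.115, 0.002]
wrist_force: [0.5, -0.3, -0.9]
grip_width: 0.0074
```

```bash
python3 st.py; python3 - <<'E'
from h import *
snap('wrist','w25')
crop('w25',220,130,430,290,3.7,'w25c')
E
```

```text
23.35 [ 0.4858 -0.2594  0.2552] [ 0.5  -0.32 -0.94] [-0.015  0.013 -0.01 ] -76.84 2.42
```

View pics/w25c.png

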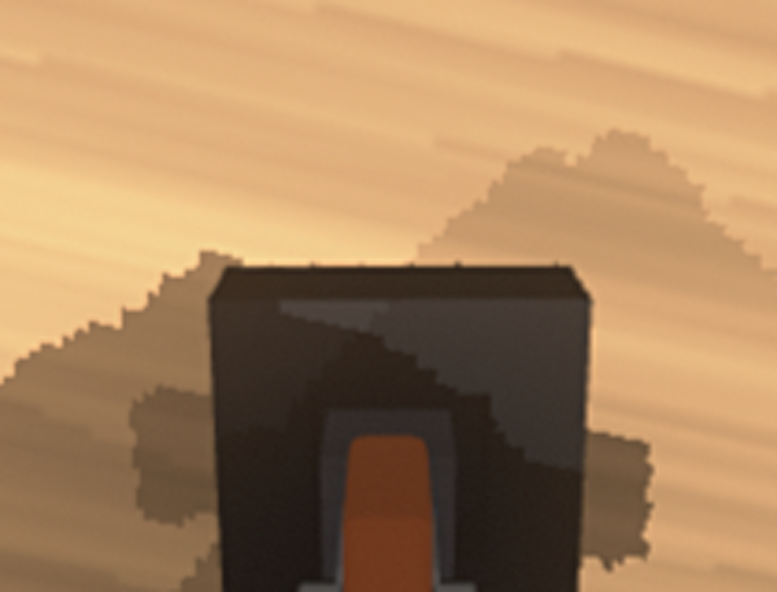

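```bash
python3 - <<'E'
from h import *
d=load('w25');s=status.read_state();g=lambda p,z:px2w(d,220+p[0]/3.7-.5,130+p[1]/3.7-.5,z)
h=(intool(s,g((212,299),.026))+intool(s,g((590,298),.026)))/2-[.031,0,0]
zm=s['ee_pos'][2]-.227
m=(intool(s,g((322,410),zm))+intool(s,g((455,410),zm)))/2-[.01,0,0];print(h,m,(h-m)*1e3)
E
```

```text
[0.00279676 0.00245781 0.23011413] [0.00590226 0.00047236 0.22705429] [-3.10550359  1.98544986  3.0598458 ]
```

Emit:
{"api": "arm_command", "payload": {"offset": [[-0.0024, 0.0016, -0.0005], [0, 0, 0], [0, 0, 0]], "dr": [[-0.1, 0.1, 0], [0, 0, 0], [0, 0, 0]], "fingers": [0, 0, 0]}}

```text
time: 23.65
ee_pos: [0.4844, -0.2615, 0.2588]
eef_rot: [0.002, 0.993, 0.115, 0.004]
wrist_force: [0.2, -0.0, -0.5]
grip_width: 0.0074
```

```bash
python3 st.py; python3 - <<'E'
from h import *
plan([.4847,-.262,.260],-77.5,1)
snap('wrist','w26')
crop('w26',220,130,430,290,3.7,'w26c')
E
```

```text
23.65 [ 0.4844 -0.2615  0.2588] [ 0.22 -0.01 -0.54] [ 0.062 -0.028  0.024] -76.77 2.42
[0.0002, 0.0006, -0.0012], 
 each dr [0.33, -0.41, 0.73] from [ 0.4844 -0.2615  0.2588] yaw -76.77
```

View pics/w26c.png

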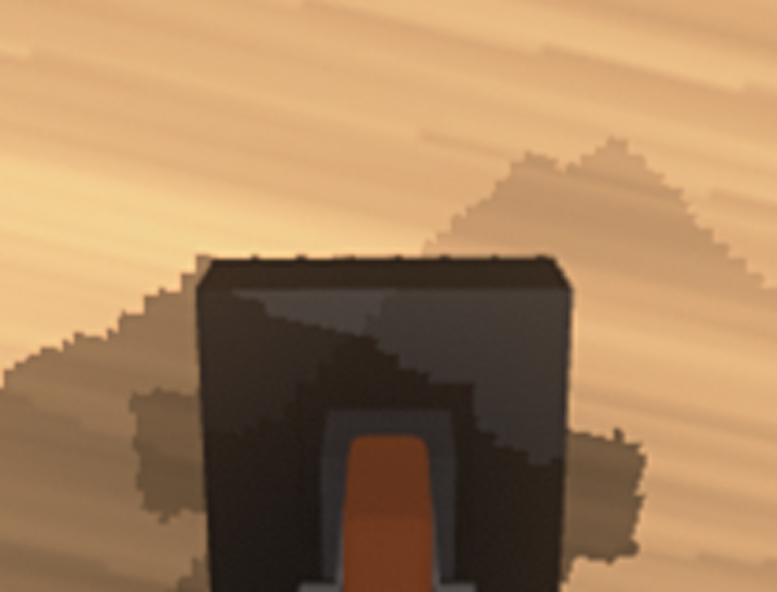

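```bash
python3 - <<'E'
from h import *
d=load('w26');s=status.read_state();g=lambda p,z:px2w(d,220+p[0]/3.7-.5,130+p[1]/3.7-.5,z)
h=(intool(s,g((198,291),.026))+intool(s,g((572,290),.026)))/2-[.031,0,0]
zm=s['ee_pos'][2]-.227
m=(intool(s,g((322,410),zm))+intool(s,g((455,410),zm)))/2-[.01,0,0];print(h,m,(h-m)*1e3)
E
```

```text
[ 3.29699219e-03 -1.16853078e-04  2.33242188e-01] [0.0057565  0.00046266 0.22712907] [-2.45950354 -0.57951792  6.11311709]
```

Emit:
{"api": "arm_command", "payload": {"offset": [[-0.0005, 0.0004, 0.001], [0, 0, 0.006], [0, 0, 0.006], [0, 0, 0.003], [0, 0, 0]], "dr": [[0.3, -0.38, 0.3], [0, 0, 0], [0, 0, 0], [0, 0, 0], [0, 0, 0]], "fingers": [0, 0, 0, 0, 0]}}

```text
time: 24.12
ee_pos: [0.4844, -0.2625, 0.2428]
eef_rot: [0.001, 0.994, 0.112, 0.001]
wrist_force: [0.1, -0.4, -0.3]
grip_width: 0.0078
```

```bash
python3 st.py; python3 - <<'E'
from h import *
plan([.4847,-.262,.233],-77.5,1)
snap('wrist','w27')
crop('w27',220,130,430,290,3.7,'w27c')
E
```

```text
24.1167 [ 0.4844 -0.2625  0.2428] [ 0.14 -0.4  -0.31] [-0.081  0.013 -0.004] -77.12 2.42
[0.0004, -0.0004, 0.0098], 
 each dr [0.11, -0.11, 0.38] from [ 0.4844 -0.2625  0.2428] yaw -77.12
```

View pics/w27c.png

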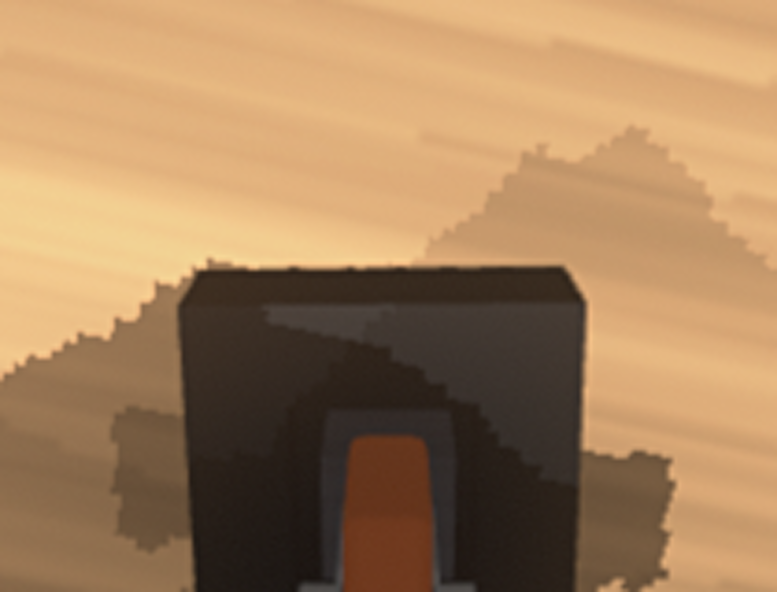

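Emit:
{"api": "arm_command", "payload": {"offset": [[0, 0, 0.004], [0, 0, 0.003], [0, 0, 0.001]], "dr": [[0.1, -0.1, 0], [0, 0, 0], [0, 0, 0]], "fingers": [0, 0, 0]}}

```text
time: 24.42
ee_pos: [0.4844, -0.2625, 0.2344]
eef_rot: [0.0, 0.994, 0.112, 0.0]
wrist_force: [0.0, -0.6, -1.1]
grip_width: 0.0074
```

```bash
python3 st.py
```

```text
24.4167 [ 0.4844 -0.2625  0.2344] [ 0.04 -0.57 -1.13] [-0.01  -0.017 -0.02 ] -77.12 2.42
```

Emit:
{"api": "arm_command", "payload": {"offset": [[0, 0, 0.001], [0, 0, 0.001]], "dr": [[0, 0, 0], [0, 0, 0]], "fingers": [0, 0]}}

```text
time: 24.58
ee_pos: [0.4844, -0.2625, 0.232]
eef_rot: [-0.0, 0.994, 0.112, -0.0]
wrist_force: [-0.3, 0.8, 10.3]
grip_width: 0.0084
```

```bash
python3 st.py
```

```text
24.5833 [ 0.4844 -0.2625  0.232 ] [-0.33  0.84 10.33] [ 0.1   -0.006 -0.   ] -77.12 2.42
```

Emit:
{"api": "arm_command", "payload": {"offset": [[0, 0, 0.0007]], "dr": [[0, 0, 0]], "fingers": [0]}}

```text
time: 24.67
ee_pos: [0.4845, -0.2625, 0.232]
eef_rot: [0.0, 0.994, 0.112, 0.0]
wrist_force: [-2.3, 1.5, 10.7]
grip_width: 0.0078
```

```bash
python3 st.py
```

```text
24.6667 [ 0.4845 -0.2625  0.232 ] [-2.27  1.47 10.67] [ 0.368  0.642 -0.04 ] -77.12 2.42
```

Emit:
{"api": "arm_command", "payload": {"offset": [[0, 0, 0], [0, 0, 0], [0, 0, 0], [0, 0, 0]], "dr": [[0, 0, 0], [0, 0, 0], [0, 0, 0], [0, 0, 0]], "fingers": [0.3, 0.5, 0.5, 0.5], "grip_force": 20}}

```text
time: 25.0
ee_pos: [0.4847, -0.2626, 0.2329]
eef_rot: [0.001, 0.994, 0.112, 0.001]
wrist_force: [-0.9, 0.7, -0.4]
grip_width: 0.0424
```

```bash
python3 st.py; python3 - <<'E'
from h import *
snap('wrist','w28')
E
```

```text
25.0 [ 0.4847 -0.2626  0.2329] [-0.87  0.73 -0.37] [ 0.017 -0.027  0.014] -77.12 2.42
```

View pics/w28.png

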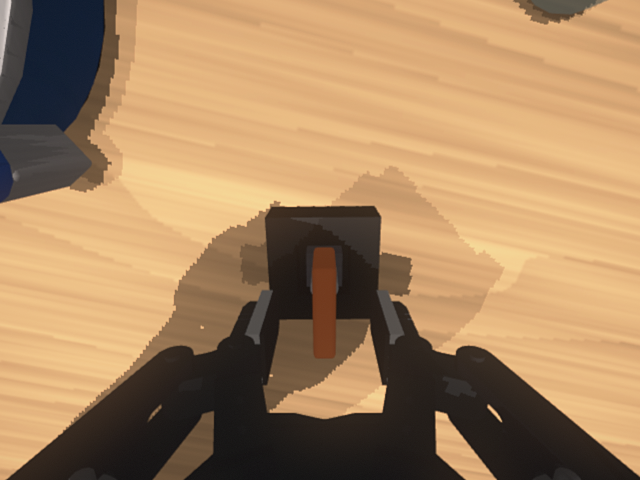

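The key stands free at (324,300), with the fingers clear on both sides. I'll raise the arm straight up.

Emit:
{"api": "arm_command", "payload": {"offset": [[0, 0, -0.01], [0, 0, -0.03], [0, 0, -0.035], [0, 0, -0.035], [0, 0, -0.03]], "dr": [[0, 0, 0], [0, 0, 0], [0, 0, 0], [0, 0, 0], [0, 0, 0]], "fingers": [0.6, 0.6, 0.6, 0.6, 0.6]}}

```text
time: 25.47
ee_pos: [0.4829, -0.2616, 0.3723]
eef_rot: [-0.003, 0.994, 0.112, -0.005]
wrist_force: [0.9, -0.7, -0.2]
grip_width: 0.0513
```

```bash
python3 - <<'E'
from h import *
plan([.56,-.03,.42],20,10)
E
```

```text
[0.0126, -0.0209, -0.0047], [0.016, -0.0185, -0.0047], [0.0189, -0.0155, -0.0048], [0.0212, -0.0121, -0.0048], [0.0229, -0.0083, -0.0048], [0.024, -0.0043, -0.0048], [0.0244, -0.0002, -0.0048], [0.0241, 0.0039, -0.0048], [0.0231, 0.0079, -0.0048], [0.0214, 0.0117, -0.0048], 
 each dr [-0.07, -0.0, -9.71] from [ 0.4829 -0.2616  0.3723] yaw -77.12
```

Emit:
{"api": "arm_command", "payload": {"offset": [[0.018, -0.03, -0.006], [0.018, -0.03, -0.006], [0.018, -0.03, -0.006], [0.018, -0.03, -0.006], [0.018, -0.03, -0.006]], "dr": [[0, 0, 0], [0, 0, 0], [0, 0, 0], [0, 0, 0], [0, 0, 0]], "fingers": [1, 1, 1, 1, 1]}}

```text
time: 25.88
ee_pos: [0.5371, -0.0955, 0.4162]
eef_rot: [0.001, 0.994, 0.107, 0.002]
wrist_force: [0.9, -0.5, -0.2]
grip_width: 0.0851
```

Emit:
{"api": "arm_command", "payload": {"offset": [[0.016, -0.025, -0.003], [0.006, -0.01, 0], [0, 0, 0], [0, 0, 0]], "dr": [[0, 0, 0], [0, 0, 0], [0, 0, 0], [0, 0, 0]], "fingers": [1, 1, 1, 1]}}

```text
time: 26.22
ee_pos: [0.5522, -0.049, 0.4238]
eef_rot: [0.001, 0.994, 0.11, 0.004]
wrist_force: [-0.1, -0.7, 1.0]
grip_width: 0.0854
```

```bash
python3 st.py; python3 - <<'E'
from h import *
snap('wrist','w30');snap('scene','s30');snap('side','d30')
E
```

```text
26.2167 [ 0.5522 -0.049   0.4238] [-0.09 -0.74  0.98] [-0.019 -0.001 -0.083] -77.36 2.83
```

View pics/w30.png

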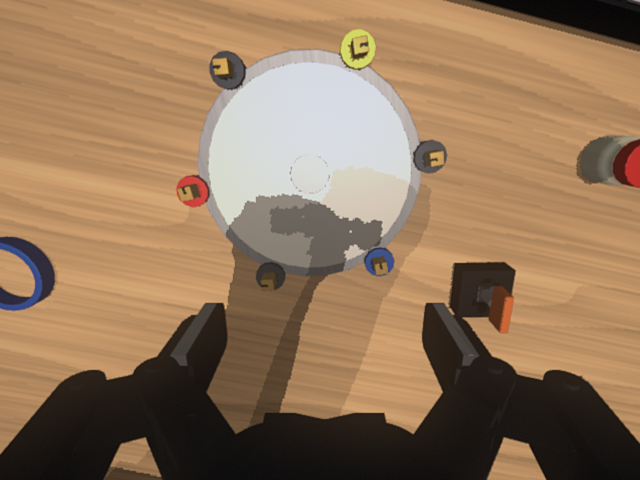

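View pics/s30.png

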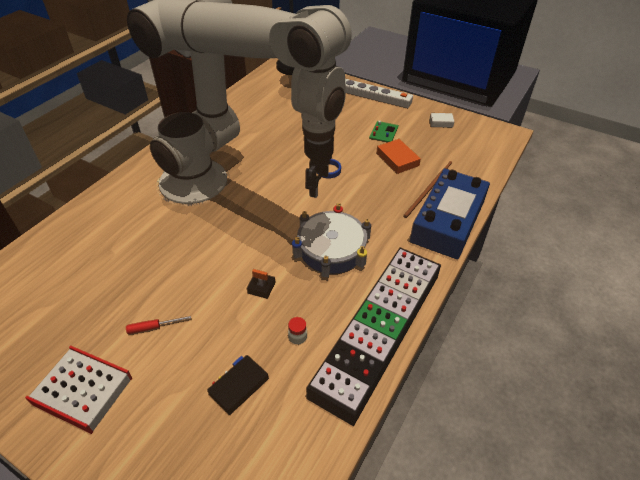

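```bash
python3 - <<'E'
from h import *
im=cv2.imread('pics/w30.png')
t=[]
for (u,v) in [(190,190),(358,46),(379,263),(432,157),(222,67),(270,276)]:
    t.append(cv2.resize(im[v-16:v+16,u-16:u+16],(256,256),interpolation=cv2.INTER_CUBIC))
cv2.imwrite('pics/w30m.png',np.vstack([np.hstack(t[:3]),np.hstack(t[3:])]))
E
```

```text
(no output)
```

View pics/w30m.png

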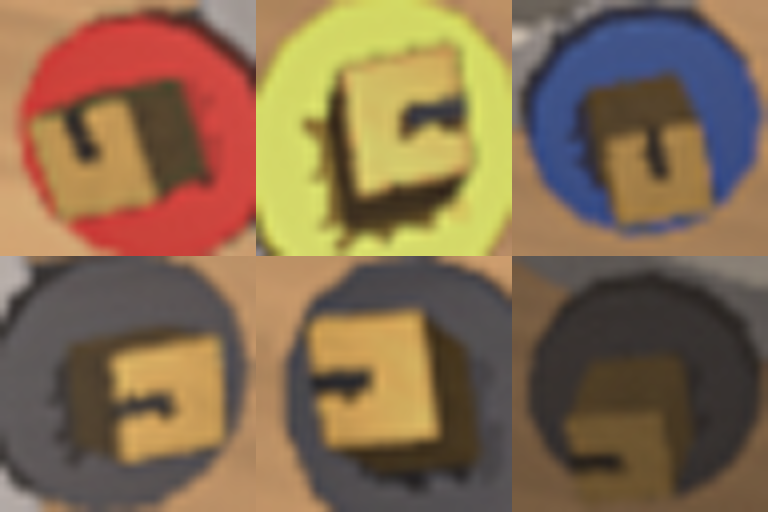

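```bash
python3 - <<'E'
from h import *
d=load('w30')
def yaws(n,c0,t,c):
    q=np.array([px2w(d,c0[0]-16+(p[0]-t[0])/8-.5,c0[1]-16+(p[1]-t[1])/8-.5,.092)[:2] for p in c]);e=np.diff(np.vstack([q,q[:1]]),axis=0)
    a=(np.rad2deg(np.arctan2(e[:,1],e[:,0]))%90);print(n,(np.linalg.norm(e,axis=1)*1e3).round(1),a.round(1),a.mean().round(1))
yaws('red',(190,190),(0,0),[(32,122),(126,95),(160,195),(62,220)])
yaws('yel',(358,46),(256,0),[(342,70),(456,42),(470,165),(356,195)])
yaws('blue',(379,263),(512,0),[(605,132),(698,122),(712,210),(620,222)])
yaws('b',(432,157),(0,256),[(110,355),(218,337),(225,442),(122,464)])
yaws('a',(222,67),(256,256),[(308,320),(422,312),(440,440),(325,450)])
E
```

```text
red [11.1 11.4 11.6 11.2] [28.3 25.  26.8 22.5] 25.6
yel [11.3 10.8 11.4 11. ] [25.1 22.2 26.1 21.4] 23.7
blue [11.  11.6 11.1 11.9] [19.3 24.2 20.8 24. ] 22.1
b [11.5 11.2 11.2 11.8] [22.1 22.7 24.8 24.5] 23.5
a [11.3 11.5 11.6 11.7] [16.3 16.6 17.2 15.3] 16.4
```

View pics/d30.png

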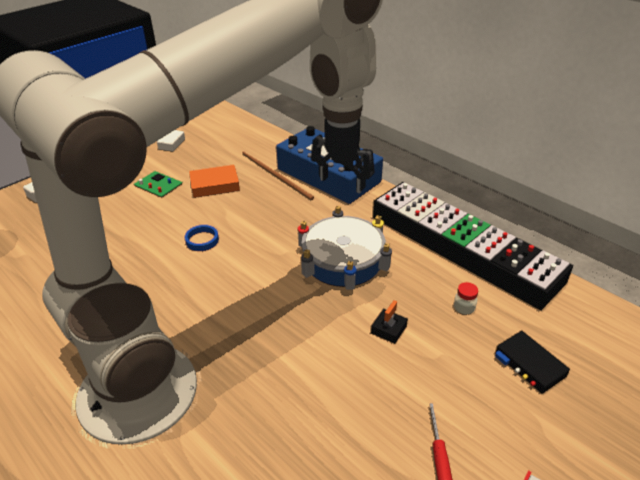

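```bash
python3 -c "
from h import *
print(ticket.sign_off())"
```

```text
the job is handed in; nothing more can be done
None
```

I turned red a quarter turn, then yellow two quarter turns, then blue a quarter turn, all clockwise and with the key only. The key is back upright in its holder and released. I handed the job in at about 26 s of the 72 s allowed.

- **Rod angles:** In the last wrist picture the black lines sit at about 90° (red), 180° (yellow) and 90° (blue), and the grey ones still point to the drum's +x. Blue and yellow read within about 3° of square. Red's flats read about 23° in one picture and 26° in another, against a drum angle of about 21°. The key's own angle put red at about 21°, so red may be a few degrees short of square. Red also read a few degrees off before I turned it.
- **Forces:** The socket dropped over each head with no force I could feel, and side forces stayed within about 3 N while turning. The key was pressed onto the holder floor with about 11 N before I let go.
- **The rest of the table:** The last camera views show the key standing in the pocket, and the jar, box, screwdriver and tape unmoved. The arm was clear of everything.

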